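# Pull-check a spring gauge with its tell-tale

## Robot

A 7-joint arm with a two-finger parallel gripper is mounted at the origin on a cart in front of the work surface, level with it; the furniture and walls round the work are solid. World frame = base frame: x ahead of the robot, y to its left, z up, the work surface at z = 0. Lengths are in m, angles in rad, forces in N, time in s.
With the tool pointing down it reaches from about 0.4 to 0.85 m from the base axis. Payload 10.4 kg.
Tool frame: the origin (TCP) lies on the front face of the gripper's body, between the roots of the fingers; the fingertips stand 73 mm ahead of it and the grasp point (between the pads) lies 54 mm ahead of it; z points along the fingers, y is the direction in which the jaws open and shut (so a half turn about z gives the same grasp; the last joint's range is limited). The gripper opens to 85 mm and grips with 20 to 120 N. Pads are 22 mm wide; open, the fingers measure 114 mm over their backs; the gripper's body (76 mm by 85 mm) begins 54 mm behind the grasp point. The pads swing forward as they close: fully open they stand 13 mm farther back than shut.
Start: joints at [1.201, 0.332, -0.065, 1.46, 0.022, 1.35, -0.088], TCP at [0.212, -0.588, 0.304] pointing down, gripper open.
Joint ranges: [-2.6, 2.6], [-0.5, 2.12], [-1.47, 1.34], [0.16, 2.42], [-1.27, 4.41], [0.06, 2.06], [-2.6, 2.6]. Speed limits (rad/s): [2.22, 2.22, 2.79, 2.79, 3.14, 3.14, 3.14].

## Interface

Orientations are given as a rotation vector (axis times angle).
In Python, from rig import manip gives the robot as it stands. The module is installed in compiled form; this text tells all that it offers.
- The arm moves only by the tool step_arm, never from a script. Its arguments are lists of equal length, an entry for each row: "linear": the shift along the tool's x, y, z in mm, a list of three; "rotation": the turn, a rotation vector about the tool's x, y, z in degrees, a list of three; "jaw": the closure in counts, from 0 (fully open) to 255 (shut). A call has 1 to 8 rows; each row shifts and turns the commanded pose from where the row before left it, along the tool's axes as they then stand; what a row does not reach is not made up. A row lasts 1/10 s, in which the tool goes at most 50 mm and 8.59 degrees, less where a joint would pass 70% of its speed; a pose out of reach is approached as far as the arm can. A call is refused whole if a number of a shift passes 50 or a number of a turn 8.59, either way. A call with a gripper value outside its range is refused whole. The fingers move at their own pace and stop on an object; "squeeze" is the grip in N (left out, the last holds). Time passes only in rows, so rows that do not move let the fingers close. It gives the time, the measured TCP pose, the force and the opening at its end, in the units of the state.
- manip.sense(): the state, without advancing time (a new reading comes with each control period).
- manip.read_camera(name): name is "side" or "top"; returns (picture, depth): 420x560x3 uint8, red, green, blue; 420x560 float32, m along the optical axis (not along the pixel's ray), 0 where there is no reading.
- manip.calibration(name): a dict with "fx", "fy", "cx", "cy" (pixels), "distortion" ([k1, k2, p1, p2, k3] as OpenCV has them; the pictures are not rectified), "position" and "rotation" of the camera in the world. Camera axes: x right, y down, z forward; pixel columns grow to the right and rows downward; lengths in m; the calibration is good to about 2 mm. A picture is of the moment at which its call begins. calibration takes no time and is no camera call.
- manip.job_done(): hands the job in, once; it reports no verdict.
The state is a dict: "time": time; "joint_positions": joint angles; "qd": joint speeds; "joint_efforts": joint torques, N m; "ee_pos": TCP position; "orientation": TCP orientation; "force": force on the tool from outside, world axes, zero at the start; "moment": the same for the moment, N m; "finger_gap": opening from 0.0 (shut) to 1.0 (fully open).
Only numpy, scipy, OpenCV 4.12 (cv2) and the standard library are available. Lean on these libraries where they do the work, as an engineer would, in place of code of your own. Each camera call takes 0.05 s, during which the arm holds its last target. There are 200 camera calls.

## Task

Check the bench spring gauge. First take the foil-topped glass flask away from beside the gauge's track and stand it upright on the round blue mat; then slide the red tell-tale bar fully home against the black slide block. Finally pull the orange grip out until the white line of the red bar is beside the middle of the green block, without pulling past that block, hold it there for a good second and ease the slide fully home again without letting it snap, so that the red bar stays behind beside the green block; leave everything else on the desk where it is.

Things in the scene. Friction and masses are not known exactly. Their poses are not given: they have to be found in the camera images.
- gauge: Bench spring gauge, fixed. Origin on the desk top under the orange grip's home place; +x points to the gauge's back, so the slide is pulled along -x, towards the robot's right (the gauge's +x points roughly along world +y); y is across the track. Base plate 212 x 90 x 12 mm (x -140 to +72 mm, top at z 12 mm); blue spring housing behind the grip (x 30 to 68 mm, up to z 62 mm).
- shelf_edge (a point): Middle of the lower front edge of the gauge's fixed grey shelf, at gauge x -12 mm, z 175 mm. Board 200 mm wide, 8 mm thick, reaching back 84 mm; legs at y +-93 mm, x 22 to 67 mm; a timer and a dish on it up to z 202 mm. It covers the grip at home: come in from its open end (gauge -x), leaning 30 to 45 degrees, fingers pointing down and back under it.
- slide (a joint): Travel of the sprung slide in m: 0 fully home, grows to 0.11 as it is pulled along the gauge's -x. A spring pulls it home with 1.5 N at 0 plus 60 N per m (about 7 N at 0.09).
- slide_grip (a point): Middle of the graspable part of the orange upright grip on the slide, 80 mm above the desk, gauge x = 0 at home. The grip is 20 mm thick across the track (y), 24 mm long along it (x), from z 46 to 105 mm; it stands centrally on a black block 30 x 40 x 30 mm (z 16 to 46 mm).
- rider (a joint): Travel of the red tell-tale bar in m along the gauge's -x: 0 is home, against the black block of the home slide. Friction (1.2 N) keeps it where it is left. Not attached: the slide block pushes it out when pulled (both joints then read the same) and leaves it behind on return.
- rider_line (a point): Middle of the top of the red tell-tale bar, on its white index line; gauge x = -21 mm at home. The bar is 12 mm thick along the track, 56 mm wide across it, from z 16 to 44 mm. It can be pushed home by shut fingertips on its front (-x) face; at home the shelf is close above, so lean the hand as for the grip.
- target: Green block 16 mm long along the track, 10 mm wide, 26 mm high, fixed on the base plate's edge nearer the robot (gauge y = +39 mm); origin at the middle of its underside, 12 mm above the desk; axes as the gauge's. The white line must end at the same gauge x as the block's middle. Bar and grip pass beside it.
- flask: Conical glass flask with foil over its mouth, 85 mm across the foot, 202 mm tall, 0.1 to 0.2 kg, standing upright beside the track, on the robot's side or the far side. Origin at the centre of its underside, z up. Solid, round, tapering: 85 mm wide at z 13 mm, 36 mm at z 195 mm, about 41 mm where to grasp it from above, z 175 mm.
- mat: Round blue mat, 130 mm across and 3 mm thick, lying on the desk; origin at the centre of its underside.
- petri: Bystander: petri dish 60 mm across, 15 mm high, beside the track on the other side from the flask; origin at the centre of its underside.
- bottle: Bystander: yellow-capped bottle 58 mm across, 196 mm tall, beyond the mat; origin at the centre of its underside.
- tube_stand: Bystander: empty wire tube stand 44 x 150 x 75 mm, behind the gauge, to its left seen from the robot; long along its own y; origin at the centre of its underside.

How it is judged:
By the outcome, as a careful person would: the job done as asked, in the order asked, and still so for the second after the job is handed in, with the robot touching nothing.
It also fails if it takes over 67 s, if anything falls off the work surface, if the arm or the gripper's body presses on something with over 40 N, if the wrist force passes 120 N, or if a joint passes its speed limit or range.

## Working session

There is one attempt and no reset: what is moved stays moved. The work goes in short steps, Python scripts to look and compute and a tool call to move; the robot and the scene stay as the last step left them, time stands still between calls to the robot, and variables do not carry over. Pictures are saved under pics/ and viewed, about 8 in all and at most 12, crops included, and the job is handed in when it is done.

Besides the shell and the picture viewer there is one more tool, called after ">>>" as name(argument=value, ...), one argument or row to a line, values as JSON. step_arm: Moves the arm, as the interface text tells. Its arguments: {"type":"object","properties":{"linear":{"type":"array","items":{"type":"array","items":{"type":"number"}}},"rotation":{"type":"array","items":{"type":"array","items":{"type":"number"}}},"jaw":{"type":"array","items":{"type":"number"}},"squeeze":{"type":"number"}},"required":["linear","rotation","jaw"]}

```bash
mkdir -p pics
cat > h.py <<'E'
from rig import manip
import numpy as np, cv2
from scipy.spatial.transform import Rotation as R
def cal(n):
    c=manip.calibration(n); r=np.array(c["rotation"],float)
    M=r if r.shape==(3,3) else R.from_rotvec(r).as_matrix()
    K=np.array([[c["fx"],0,c["cx"]],[0,c["fy"],c["cy"]],[0,0,1]]); return K,np.array(c["distortion"],float),np.array(c["position"]),M
def cloud(n,dep):
    K,D,p,M=cal(n); h,w=dep.shape
    uv=np.stack(np.meshgrid(np.arange(w),np.arange(h)),-1).reshape(-1,1,2).astype(np.float64)
    q=cv2.undistortPoints(uv,K,D).reshape(h,w,2)
    P=np.dstack([q*dep[...,None],dep])@M.T+p
    P[dep==0]=np.nan; return P
def snap(n,f):
    im,d=manip.read_camera(n); cv2.imwrite(f"pics/{f}.png",im[...,::-1]); np.save(f"pics/{f}.npy",d); return im,cloud(n,d)
def tw(ang=None):
    s=manip.sense(); return s,R.from_rotvec(s["orientation"]).as_matrix()
E
python3 - <<'E'
from h import *
for n in("top","side"):
    snap(n,n+"0"); print(n,manip.calibration(n))
print(manip.sense())
a=np.hstack
E
```

```text
top {'fx': 499.8078973342343, 'fy': 499.8078973342343, 'cx': 269.04303926279533, 'cy': 210.8066258779106, 'distortion': array([-0.13454484,  0.        ,  0.        ,  0.        ,  0.        ]), 'position': array([-0.16351315, -0.19284096,  1.37115069]), 'rotation': array([-2.20474455,  1.47349064, -0.4308874 ])}
side {'fx': 466.81137419071945, 'fy': 466.81137419071945, 'cx': 275.46055833977744, 'cy': 211.54860209268108, 'distortion': array([-0.01299137,  0.        ,  0.        ,  0.        ,  0.        ]), 'position': array([ 0.4635173 , -1.07919814,  0.59912076]), 'rotation': array([-1.96541582,  0.06617754, -0.07171225])}
{'time': 0.1, 'joint_positions': array([ 1.201363  ,  0.3327883 , -0.06466733,  1.46081617,  0.02156946,
        1.34987692, -0.0885036 ]), 'qd': array([ 0.00118125, -0.00110983, -0.00047098, -0.00248054,  0.00131675,
        0.00070928,  0.00063316]), 'joint_efforts': array([ 1.50373307e-03, -6.26746058e+01,  4.92844416e-02, -3.92432714e+01,
        1.63146062e-02,  6.93101101e-03, -1.19563921e-05]), 'ee_pos': array([ 0.21236732, -0.58757681,  0.30322772]), 'orientation': array([-3.09332450e+00, -5.41840524e-01,  3.74527256e-04]), 'force': array([ 0.05986823,  0.08888057, -0.16140406]), 'moment': array([-0.06179939, -0.0037548 ,  0.02995721]), 'finger_gap': 0.9982115554732419}
```

View pics/top0.png

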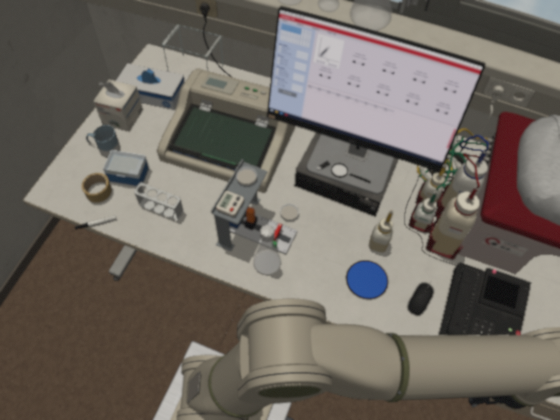

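View pics/side0.png

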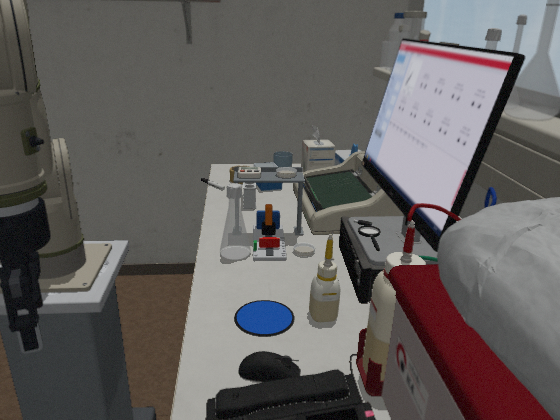

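Run:
```python
import cv2,numpy as np
t=cv2.imread('pics/top0.png')[165:285,195:315]; s=cv2.imread('pics/side0.png')[155:275,200:330]
f=lambda a:cv2.resize(a,(400,400*a.shape[0]//a.shape[1]),interpolation=cv2.INTER_CUBIC)
a,b=f(t),f(s); h=max(a.shape[0],b.shape[0]); p=lambda a:cv2.copyMakeBorder(a,0,h-a.shape[0],0,0,0)
cv2.imwrite('pics/c0.png',np.hstack([p(a),p(b)]))
from h import *
for n,roi in(("top",[(267,262),(268,231),(290,212),(367,279),(230,205),(250,213),(277,232),(240,185),(290,240)]),("side",[(236,253),(234,190),(234,215),(264,317),(305,250),(269,210),(270,242),(255,245),(250,179),(268,253)])):
    P=cloud(n,np.load(f'pics/{n}0.npy'))
    for u,v in roi: print(n,u,v,P[v,u].round(4))
```

```text
top 267 262 [0.4272 0.0439 0.0658]
top 268 231 [0.4514 0.0518 0.2031]
top 290 212 [0.6422 0.053  0.0143]
top 367 279 [ 0.517  -0.2434  0.0044]
top 230 205 [0.4904 0.1823 0.1975]
top 250 213 [0.5438 0.1474 0.0968]
top 277 232 [0.5415 0.0581 0.0458]
top 240 185 [0.5723 0.1891 0.1826]
top 290 240 [0.5491 0.017  0.011 ]
side 236 253 [0.4587 0.0207 0.0214]
side 234 190 [0.4559 0.0439 0.19  ]
side 234 215 [0.4549 0.0389 0.1229]
side 264 317 [ 0.5179 -0.2401  0.0018]
side 305 250 [0.6462 0.0446 0.0138]
side 269 210 [0.5537 0.1485 0.0902]
side 270 242 [0.5513 0.0594 0.0328]
side 255 245 [0.5101 0.0526 0.0279]
side 250 179 [0.4997 0.1491 0.1836]
side 268 253 [0.5438 0.0259 0.0168]
```

View pics/c0.png

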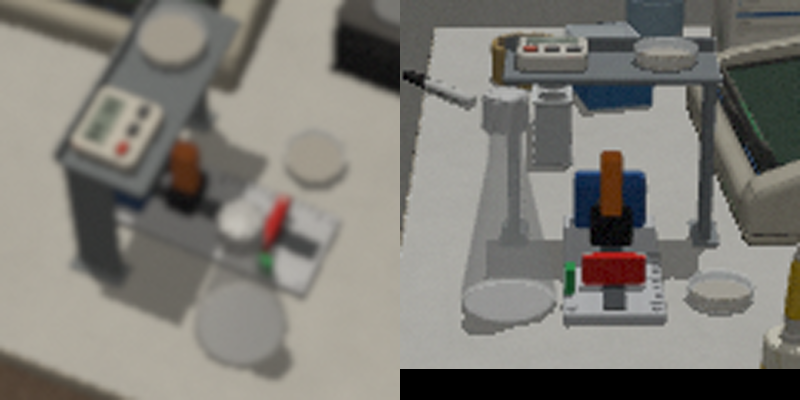

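```bash
cat > seg.py <<'E'
from h import *
def masks(im):
    h=cv2.cvtColor(im,cv2.COLOR_RGB2HSV).astype(int); H,S,V=h[...,0],h[...,1],h[...,2]
    return dict(red=((H<4)|(H>174))&(S>170)&(V>80),orange=(H>5)&(H<16)&(S>170)&(V>60),green=(H>50)&(H<85)&(S>140),blue=(H>105)&(H<125)&(S>150))
def box(P,x0,x1,y0,y1,z0,z1):
    return (P[...,0]>x0)&(P[...,0]<x1)&(P[...,1]>y0)&(P[...,1]<y1)&(P[...,2]>z0)&(P[...,2]<z1)
E
python3 - <<'E'
from seg import *
for n in("top","side"):
    im=cv2.imread(f'pics/{n}0.png')[...,::-1].copy(); P=cloud(n,np.load(f'pics/{n}0.npy'))
    m=masks(im); B=box(P,.42,.68,-.05,.3,-.02,.15)
    for k in("red","orange","green","blue"):
        Q=P[m[k]&B]; 
        if len(Q): print(n,k,len(Q),'min',np.percentile(Q,3,0).round(4),'med',np.median(Q,0).round(4),'max',np.percentile(Q,97,0).round(4))
    for k in("red","green","orange"):
        Q=P[m[k]&B]
        if len(Q)<4: continue
        zt=np.percentile(Q[:,2],95); T=Q[Q[:,2]>zt-.006]
        (c,s,a)=cv2.minAreaRect((T[:,:2]*1000).astype(np.float32)); print('  top',k,len(T),zt.round(4),np.round(c,1),np.round(s,1),round(a,1), T.mean(0).round(4))
    Q=P[m["blue"]&box(P,.4,.65,-.4,-.1,-.02,.03)]; (c,r)=cv2.minEnclosingCircle((Q[:,:2]*1000).astype(np.float32)); print('mat',c,r,np.median(Q[:,2]))
    Q=P[box(P,.40,.485,-.02,.1,.02,.25)]
    for z in(.03,.06,.09,.12,.15,.17,.195,.203):
        q=Q[abs(Q[:,2]-z)<.006]
        if len(q)>5: print('flask',z,len(q),q.min(0).round(3),q.max(0).round(3))
    # base plate
    Q=P[box(P,.47,.64,-.1,.2,.006,.0165)&(im.max(2)>150)]; print('plate',len(Q)); 
    if len(Q)>5: print(cv2.minAreaRect((Q[:,:2]*1000).astype(np.float32)))
    Q=P[box(P,.40,.70,.07,.26,.172,.190)]; print('shelf',len(Q))
    if len(Q)>5: print(cv2.minAreaRect((Q[:,:2]*1000).astype(np.float32)), np.percentile(Q,[1,50,99],0).round(3))
E
```

```text
top red 25 min [0.5327 0.0561 0.032 ] med [0.5463 0.0584 0.0428] max [0.5597 0.0627 0.0459]
top orange 73 min [0.5411 0.1394 0.0497] med [0.5444 0.1483 0.0827] max [0.5524 0.1573 0.1075]
  top red 20 0.0457 [547.2  59. ] [ 7.4 28.7] 85.5 [0.5465 0.0592 0.0434]
  top orange 20 0.1054 [547.5 149.6] [10.5 15.7] 6.8 [0.5469 0.1494 0.1035]
mat (518.0847778320312, -244.4029998779297) 60.539405822753906 0.002334723277502837
flask 0.03 75 [0.415 0.016 0.025] [0.479 0.092 0.036]
flask 0.06 67 [0.422 0.023 0.054] [0.478 0.088 0.066]
flask 0.09 51 [0.428 0.029 0.084] [0.463 0.081 0.096]
flask 0.12 55 [0.433 0.032 0.114] [0.469 0.076 0.126]
flask 0.15 19 [0.44  0.041 0.144] [0.454 0.067 0.156]
flask 0.17 29 [0.437 0.036 0.168] [0.457 0.073 0.176]
flask 0.195 120 [0.437 0.037 0.189] [0.475 0.073 0.201]
flask 0.203 91 [0.438 0.037 0.197] [0.474 0.073 0.206]
plate 325
((556.0887451171875, 3.5881423950195312), (198.01287841796875, 165.76022338867188), 87.58708953857422)
shelf 978
((551.3387451171875, 147.24478149414062), (154.306884765625, 209.76341247558594), 88.70527648925781) [[0.454 0.137 0.175]
[... 754 characters left out ...]
0.416 0.016 0.024] [0.483 0.057 0.036]
flask 0.06 107 [0.422 0.023 0.054] [0.483 0.056 0.066]
flask 0.09 93 [0.428 0.029 0.084] [0.481 0.063 0.096]
flask 0.12 69 [0.436 0.033 0.114] [0.476 0.058 0.126]
flask 0.15 51 [0.44  0.042 0.144] [0.471 0.059 0.156]
flask 0.17 54 [0.435 0.037 0.164] [0.474 0.058 0.176]
flask 0.195 89 [0.438 0.036 0.19 ] [0.474 0.072 0.201]
flask 0.203 56 [0.438 0.042 0.197] [0.471 0.072 0.203]
plate 245
((558.254638671875, 106.78243255615234), (184.2008819580078, 167.13470458984375), 88.0981216430664)
shelf 688
((553.2864990234375, 183.27793884277344), (91.15660095214844, 198.8190460205078), 87.5927734375) [[0.456 0.137 0.175]
 [0.555 0.159 0.183]
 [0.651 0.227 0.19 ]]
```

```bash
cat > plan.py <<'E'
from h import *
import json
def Rt(lean,yaw):  # tool y = world x turned by yaw, z leaning towards gauge +x
    l=np.radians(lean); c,s=np.cos(l),np.sin(l)
    return R.from_euler('z',yaw,degrees=True).as_matrix()@np.array([[0,1,0],[c,0,s],[s,0,-c]])
def plan(wps,p=None,M=None,jaw=0):
    """wps: (TCP pos, rot, rows, jaw)"""
    s,M0=tw(); p=np.array(s["ee_pos"]) if p is None else np.array(p); M=M0 if M is None else M
    rows=[]
    for q,T,n,jaw in wps:
        q=np.array(q)
        for k in range(n):
            f=1/(n-k)
            d=np.round(M.T@(q-p)*f*1000*2)/2; w=np.round(np.degrees(R.from_matrix(M.T@T).as_rotvec())*f,1)
            rows.append((d,w,jaw)); p=p+M@d/1000; M=M@R.from_rotvec(w,degrees=True).as_matrix()
    for i in range(0,len(rows),8):
        r=rows[i:i+8]
        print(json.dumps(dict(linear=[a[0].tolist() for a in r],rotation=[a[1].tolist() for a in r],jaw=[a[2] for a in r])).replace('-0.0','0').replace('.0,',',').replace('.0]',']'))
    print('end',p.round(4)); return p,M
def sh(): 
    s=manip.sense(); print(s['time'],s['ee_pos'].round(4),R.from_rotvec(s['orientation']).as_matrix().T.round(3).tolist(),'F',s['force'].round(2),s['finger_gap'],s['joint_positions'].round(2))
E
python3 - <<'E'
from seg import *
from plan import *
def fit(Q,name,ax=0):
    x=Q[:,ax];y=Q[:,1-ax]
    for _ in range(3):
        a=np.polyfit(x,y,1); r=y-np.polyval(a,x); k=abs(r)<2*r.std()+1e-4; x,y=x[k],y[k]
    print(name,len(x),'slope deg',np.degrees(np.arctan(a[0])).round(2),'mid',x.mean().round(4),np.polyval(a,x.mean()).round(4),'rms',r.std().round(4))
for n in("top","side"):
    im=cv2.imread(f'pics/{n}0.png')[...,::-1].copy(); P=cloud(n,np.load(f'pics/{n}0.npy')); m=masks(im)
    Q=P[m['red']&box(P,.5,.6,.03,.09,.018,.042)]
    if len(Q)>10: fit(Q,n+' redface')
    Q=P[box(P,.44,.67,.12,.16,.170,.186)]
    # front edge: min y per x bin
    e=[]
    for x in np.arange(.455,.65,.006):
        q=Q[abs(Q[:,0]-x)<.003]
        if len(q): e.append([x,q[:,1].min()])
    fit(np.array(e),n+' shelf edge')
    Q=P[m['orange']&box(P,.5,.6,.1,.19,.05,.1)]; fit(Q,n+' orange')
    Q=P[m['blue']&box(P,.5,.6,.17,.2,.03,.06)]
    if len(Q)>10: fit(Q,n+' housing'); print(Q.min(0),Q.max(0))
    Q=P[m['green']&box(P,.5,.525,.03,.07,.01,.05)]
    if len(Q): print('green',Q.round(4).tolist())
p,M=plan([([.42,-.3,.305],Rt(0,-25),12,0),([.456,.054,.305],Rt(0,0),12,0),([.456,.054,.231],Rt(0,0),8,0)])
E
```

```text
top shelf edge 30 slope deg -2.22 mid 0.5476 0.1388 rms 0.0006
top orange 50 slope deg -13.72 mid 0.5443 0.1475 rms 0.0054
side redface 132 slope deg -1.91 mid 0.5488 0.0601 rms 0.0019
side shelf edge 33 slope deg -2.25 mid 0.551 0.1403 rms 0.0014
side orange 92 slope deg -5.52 mid 0.5514 0.1438 rms 0.002
side housing 98 slope deg -3.51 mid 0.5498 0.1853 rms 0.0028
[0.52118699 0.1785286  0.03018124] [0.58404375 0.19995213 0.0599745 ]
green [[0.5075, 0.0559, 0.0384], [0.5103, 0.0578, 0.0374], [0.5131, 0.0597, 0.0364], [0.5074, 0.0513, 0.0377], [0.5102, 0.0541, 0.0362], [0.5126, 0.0488, 0.0388], [0.5073, 0.0489, 0.0358], [0.5102, 0.0536, 0.0335], [0.5072, 0.0469, 0.0339], [0.51, 0.0487, 0.0329], [0.5071, 0.0455, 0.0316], [0.5101, 0.0526, 0.0279], [0.5073, 0.0497, 0.0264], [0.51, 0.0499, 0.0263], [0.5073, 0.0502, 0.0232], [0.51, 0.0496, 0.0234], [0.5073, 0.0488, 0.0209], [0.51, 0.0498, 0.0203], [0.5074, 0.0513, 0.0165], [0.5101, 0.0519, 0.0161]]
{"linear": [[24.5, -16.5, 0], [25.5, -15, 0], [26.5, -13.5, 0], [27, -11.5, 0], [28, -9.5, 0], [28.5, -8, 0], [29, -6, -0.5], [29.5, -4, 0]], "
[... 327 characters left out ...]
[0, 0, -3.7], [0, 0, -3.8], [-0.1, 0, -3.7], [0, 0, -2.1], [0, 0, -2.1], [0, 0, -2.1], [0, 0, -2.1]], "jaw": [0, 0, 0, 0, 0, 0, 0, 0]}
{"linear": [[29, -5.5, 0], [29.5, -4.5, 0], [29.5, -3.5, 0], [29.5, -2.5, 0], [29.5, -1.5, 0], [29.5, 0, 0], [30, 1, 0], [29.5, 1.5, 0]], "rotation": [[0, 0, -2.1], [0, 0, -2.1], [0, 0, -2.1], [0, 0, -2.1], [0, 0, -2.1], [0, 0, -2], [0, 0, -2.1], [0.1, 0, -2]], "jaw": [0, 0, 0, 0, 0, 0, 0, 0]}
{"linear": [[0, 0, 9.5], [0, 0, 9], [0, 0, 9.5], [0, 0, 9], [0, 0, 9.5], [0, 0, 9], [0, 0, 9.5], [0, 0, 9]], "rotation": [[0, 0, 0], [0, 0, 0], [0, 0, 0], [0, 0, 0], [0, 0, 0], [0, 0, 0], [0, 0, 0], [0, 0, 0]], "jaw": [0, 0, 0, 0, 0, 0, 0, 0]}
end [0.4558 0.054  0.2311]
```

>>> step_arm(
  linear=[
    [24.5,-16.5,0],
    [25.5,-15,0],
    [26.5,-13.5,0],
    [27,-11.5,0],
    [28,-9.5,0],
    [28.5,-8,0],
    [29,-6,-0.5],
    [29.5,-4,0],
  ],
  rotation=[
    [0,0,-3.8],
    [0,0,-3.8],
    [0,0,-3.8],
    [0,0,-3.7],
    [0,0,-3.8],
    [0,0,-3.7],
    [0,0,-3.8],
    [0,0,-3.7],
  ],
  jaw=[0,0,0,0,0,0,0,0],
  squeeze=30,
)

```text
time: 0.9
ee_pos: [0.3524, -0.394, 0.3045]
orientation: [2.844, 1.334, 0.0]
force: [-0.4, 0.4, 0.1]
finger_gap: 1.0
```

>>> step_arm(
  linear=[
    [29.5,-2,-0.5],
    [29.5,-0.5,0],
    [29.5,1.5,-0.5],
    [29,4,0],
    [28,-10,0],
    [28.5,-8.5,0],
    [28.5,-7.5,0],
    [29,-6.5,0],
  ],
  rotation=[
    [0,0,-3.8],
    [0,0,-3.7],
    [0,0,-3.8],
    [-0.1,0,-3.7],
    [0,0,-2.1],
    [0,0,-2.1],
    [0,0,-2.1],
    [0,0,-2.1],
  ],
  jaw=[0,0,0,0,0,0,0,0],
)

```text
time: 1.7
ee_pos: [0.4327, -0.18, 0.3054]
orientation: [2.515, 1.88, 0.001]
force: [0.3, -0.6, 0.1]
finger_gap: 1.0
```

>>> step_arm(
  linear=[
    [29,-5.5,0],
    [29.5,-4.5,0],
    [29.5,-3.5,0],
    [29.5,-2.5,0],
    [29.5,-1.5,0],
    [29.5,0,0],
    [30,1,0],
    [29.5,1.5,0],
  ],
  rotation=[
    [0,0,-2.1],
    [0,0,-2.1],
    [0,0,-2.1],
    [0,0,-2.1],
    [0,0,-2.1],
    [0,0,-2],
    [0,0,-2.1],
    [0.1,0,-2],
  ],
  jaw=[0,0,0,0,0,0,0,0],
)

```text
time: 2.5
ee_pos: [0.4555, 0.0561, 0.3053]
orientation: [2.218, 2.223, -0.001]
force: [0.9, 0.0, -0.3]
finger_gap: 0.999
```

Accurate tracking. Descend and grasp.

>>> step_arm(
  linear=[
    [0,0,9.5],
    [0,0,9],
    [0,0,9.5],
    [0,0,9],
    [0,0,9.5],
    [0,0,9],
    [0,0,9.5],
    [0,0,9],
  ],
  rotation=[
    [0,0,0],
    [0,0,0],
    [0,0,0],
    [0,0,0],
    [0,0,0],
    [0,0,0],
    [0,0,0],
    [0,0,0],
  ],
  jaw=[0,0,0,0,0,0,0,0],
)

```text
time: 3.3
ee_pos: [0.4559, 0.0536, 0.2303]
orientation: [2.222, 2.22, -0.001]
force: [-0.3, -0.8, 0.3]
finger_gap: 0.999
```

>>> step_arm(
  linear=[
    [0,0,0],
    [0,0,0],
    [0,0,0],
    [0,0,0],
    [0,0,0],
    [0,0,0],
    [0,0,0],
    [0,0,0],
  ],
  rotation=[
    [0,0,0],
    [0,0,0],
    [0,0,0],
    [0,0,0],
    [0,0,0],
    [0,0,0],
    [0,0,0],
    [0,0,0],
  ],
  jaw=[80,80,100,110,120,130,140,150],
  squeeze=30,
)

```text
time: 4.1
ee_pos: [0.4562, 0.0537, 0.2318]
orientation: [2.221, 2.22, -0.001]
force: [-2.6, -1.5, 5.9]
finger_gap: 0.495
```

>>> step_arm(
  linear=[
    [0,0,0],
    [0,0,0],
    [0,0,0],
    [0,0,-3],
    [0,0,-6],
    [0,0,-6],
  ],
  rotation=[
    [0,0,0],
    [0,0,0],
    [0,0,0],
    [0,0,0],
    [0,0,0],
    [0,0,0],
  ],
  jaw=[200,200,200,200,200,200],
)

```text
time: 4.7
ee_pos: [0.4559, 0.0537, 0.2466]
orientation: [2.222, 2.221, -0.001]
force: [0.5, -0.1, -1.6]
finger_gap: 0.493
```

Run:
```python
from seg import *
from plan import *
sh(); im,P=snap("side","side1")
cv2.imwrite('pics/c1.png',cv2.resize(im[130:275,180:340,::-1],None,fx=4,fy=4,interpolation=cv2.INTER_CUBIC))
```

```text
4.7 [0.4559 0.0537 0.2466] [[0.0, 1.0, -0.001], [1.0, -0.0, -0.0], [-0.0, -0.001, -1.0]] F [ 0.46 -0.05 -1.64] 0.4933532771319198 [ 0.53  0.06 -0.76  1.92  0.04  1.18 -0.24]
```

View pics/c1.png

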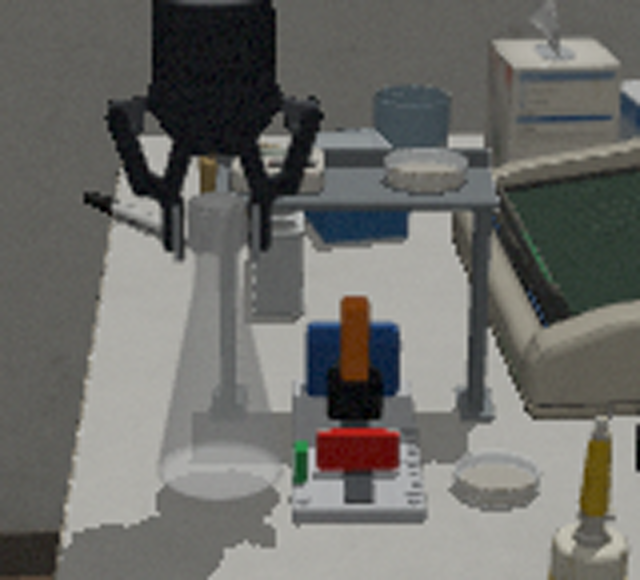

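Run:
```python
from plan import *
T=Rt(0,0)
plan([([.456,.052,.262],T,2,200),([.462,.02,.278],T,3,200),([.512,-.215,.278],T,11,200),([.518,-.242,.272],T,4,200),([.518,-.242,.240],T,4,200),([.518,-.242,.2355],T,3,200),([.518,-.242,.2345],T,3,200)])
```

```text
{"linear": [[-1, 0, -7], [-1, -0.5, -7.5], [-10.5, 2, -5.5], [-10.5, 2, -5], [-11, 2, -5.5], [-21.5, 4.5, 0], [-21.5, 4.5, 0], [-21.5, 4.5, 0]], "rotation": [[0, 0, 0], [0.1, 0.1, 0], [0, 0, 0], [0, 0, 0], [0, 0, 0], [0, 0, 0], [0, 0, 0], [0, 0, 0]], "jaw": [200, 200, 200, 200, 200, 200, 200, 200]}
{"linear": [[-21.5, 4.5, 0], [-21.5, 4.5, 0], [-21, 4.5, 0], [-21.5, 4.5, 0], [-21, 4.5, 0], [-21.5, 5, 0], [-21, 4.5, 0], [-21.5, 5, 0]], "rotation": [[0, 0, 0], [0, 0, 0], [0, 0, 0], [0, 0, 0], [0, 0, 0], [0, 0, 0], [0, 0, 0], [0, 0, 0]], "jaw": [200, 200, 200, 200, 200, 200, 200, 200]}
{"linear": [[-6.5, 1.5, 1.5], [-7, 1.5, 1.5], [-6.5, 1.5, 1.5], [-7, 1.5, 1.5], [0, 0, 8], [0, 0, 8], [0, 0, 8], [0, 0, 8]], "rotation": [[0, 0, 0], [0, 0, 0], [0, 0, 0], [0, 0, 0], [0, 0, 0], [0, 0, 0], [0, 0, 0], [0, 0, 0]], "jaw": [200, 200, 200, 200, 200, 200, 200, 200]}
{"linear": [[0, 0, 1.5], [0, 0, 1.5], [0, 0, 1.5], [0, 0, 0.5], [0, 0, 0], [0, 0, 0.5]], "rotation": [[0, 0, 0], [0, 0, 0], [0, 0, 0], [0, 0, 0], [0, 0, 0], [0, 0, 0]], "jaw": [200, 200, 200, 200, 200, 200]}
end [ 0.5182 -0.2422  0.2343]
```

>>> step_arm(
  linear=[
    [-1,0,-7],
    [-1,-0.5,-7.5],
    [-10.5,2,-5.5],
    [-10.5,2,-5],
    [-11,2,-5.5],
    [-21.5,4.5,0],
    [-21.5,4.5,0],
    [-21.5,4.5,0],
  ],
  rotation=[
    [0,0,0],
    [0,0,0],
    [0,0,0],
    [0,0,0],
    [0,0,0],
    [0,0,0],
    [0,0,0],
    [0,0,0],
  ],
  jaw=[200,200,200,200,200,200,200,200],
)

```text
time: 5.55
ee_pos: [0.475, -0.0468, 0.2769]
orientation: [2.223, 2.22, -0.001]
force: [0.5, 0.5, -2.7]
finger_gap: 0.485
```

>>> step_arm(
  linear=[
    [-21.5,4.5,0],
    [-21.5,4.5,0],
    [-21,4.5,0],
    [-21.5,4.5,0],
    [-21,4.5,0],
    [-21.5,5,0],
    [-21,4.5,0],
    [-21.5,5,0],
  ],
  rotation=[
    [0,0,0],
    [0,0,0],
    [0,0,0],
    [0,0,0],
    [0,0,0],
    [0,0,0],
    [0,0,0],
    [0,0,0],
  ],
  jaw=[200,200,200,200,200,200,200,200],
)

```text
time: 6.35
ee_pos: [0.5119, -0.2172, 0.2769]
orientation: [2.222, 2.22, -0.001]
force: [-0.1, 0.2, -1.5]
finger_gap: 0.497
```

>>> step_arm(
  linear=[
    [-6.5,1.5,1.5],
    [-7,1.5,1.5],
    [-6.5,1.5,1.5],
    [-7,1.5,1.5],
    [0,0,8],
    [0,0,8],
    [0,0,8],
    [0,0,8],
  ],
  rotation=[
    [0,0,0],
    [0,0,0],
    [0,0,0],
    [0,0,0],
    [0,0,0],
    [0,0,0],
    [0,0,0],
    [0,0,0],
  ],
  jaw=[200,200,200,200,200,200,200,200],
)

```text
time: 7.15
ee_pos: [0.5177, -0.2419, 0.238]
orientation: [2.221, 2.221, -0.001]
force: [0.3, 0.2, -1.6]
finger_gap: 0.492
```

>>> step_arm(
  linear=[
    [0,0,1.5],
    [0,0,1.5],
    [0,0,1],
    [0,0,0],
    [0,0,0],
    [0,0,0],
  ],
  rotation=[
    [0,0,0],
    [0,0,0],
    [0,0,0],
    [0,0,0],
    [0,0,0],
    [0,0,0],
  ],
  jaw=[200,200,200,200,200,200],
)

```text
time: 7.75
ee_pos: [0.5179, -0.2424, 0.2351]
orientation: [2.221, 2.22, -0.001]
force: [0.5, 0.5, -0.5]
finger_gap: 0.493
```

Run:
```python
from seg import *
from plan import *
sh(); im,P=snap("side","side2")
cv2.imwrite('pics/c2.png',cv2.resize(im[120:380,150:370,::-1],None,fx=2.3,fy=2.3,interpolation=cv2.INTER_CUBIC))
```

```text
7.75 [ 0.5179 -0.2424  0.2351] [[0.001, 1.0, -0.001], [1.0, -0.001, 0.0], [0.0, -0.001, -1.0]] F [ 0.5   0.52 -0.46] 0.49316776079332153 [ 0.78  0.31 -0.51  1.67  0.16  1.2   0.24]
```

View pics/c2.png

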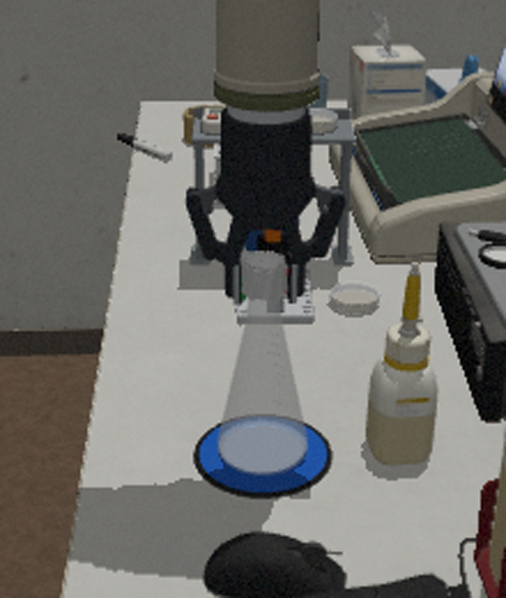

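>>> step_arm(
  linear=[
    [0,0,0.5],
    [0,0,0.5],
    [0,0,0],
    [0,0,0],
    [0,0,0],
    [0,0,0],
    [0,0,0],
    [0,0,0],
  ],
  rotation=[
    [0,0,0],
    [0,0,0],
    [0,0,0],
    [0,0,0],
    [0,0,0],
    [0,0,0],
    [0,0,0],
    [0,0,0],
  ],
  jaw=[200,200,125,115,100,70,30,0],
)

```text
time: 8.6
ee_pos: [0.5178, -0.2424, 0.2338]
orientation: [2.222, 2.221, -0.001]
force: [-0.5, -0.2, -0.9]
finger_gap: 0.995
```

>>> step_arm(
  linear=[
    [0,0,0],
    [0,0,0],
    [0,0,-5],
    [0,0,-10],
    [0,0,-20],
    [0,0,-20],
    [0,0,-20],
    [0,0,-15],
  ],
  rotation=[
    [0,0,0],
    [0,0,0],
    [0,0,0],
    [0,0,0],
    [0,0,0],
    [0,0,0],
    [0,0,0],
    [0,0,0],
  ],
  jaw=[0,0,0,0,0,0,0,0],
)

```text
time: 9.4
ee_pos: [0.5181, -0.2423, 0.3262]
orientation: [2.22, 2.219, -0.0]
force: [0.9, 0.7, -1.0]
finger_gap: 0.996
```

Run:
```python
from seg import *
from plan import *
sh(); 
for n in("side","top"):
    im,P=snap(n,n+"3")
    Q=P[box(P,.44,.6,-.33,-.16,.012,.25)]
    for z in(.02,.1,.18,.2): 
        q=Q[abs(Q[:,2]-z)<.006]
        if len(q)>3: print(n,z,q.min(0).round(3),q.max(0).round(3))
    m=masks(im)
    Q=P[m['green']&box(P,.49,.53,.03,.08,.01,.05)]
    if len(Q): print('green',len(Q),Q.min(0).round(4),Q.max(0).round(4),Q.mean(0).round(4))
    Q=P[m['red']&box(P,.5,.6,.03,.09,.018,.06)]
    if len(Q): print('red',len(Q),Q.min(0).round(4),Q.max(0).round(4),Q.mean(0).round(4))
im=cv2.imread('pics/side3.png'); a=cv2.resize(im[190:270,230:320],None,fx=4.4,fy=4.4,interpolation=cv2.INTER_CUBIC)
im=cv2.imread('pics/top3.png'); b=cv2.resize(im[190:270,220:310],None,fx=4.4,fy=4.4,interpolation=cv2.INTER_CUBIC)
cv2.imwrite('pics/c3.png',np.hstack([a,b]))
```

```text
9.4 [ 0.5181 -0.2423  0.3262] [[0.0, 1.0, -0.002], [1.0, -0.0, 0.002], [0.002, -0.002, -1.0]] F [ 0.92  0.68 -0.97] 0.9960692489795507 [ 0.79  0.24 -0.51  1.55  0.12  1.38  0.27]
side 0.02 [ 0.477 -0.281  0.014] [ 0.559 -0.232  0.026]
side 0.1 [ 0.492 -0.264  0.094] [ 0.542 -0.235  0.106]
side 0.18 [ 0.498 -0.257  0.174] [ 0.537 -0.229  0.186]
side 0.2 [ 0.498 -0.257  0.194] [ 0.537 -0.218  0.205]
green 11 [0.5072 0.046  0.0162] [0.5101 0.0547 0.039 ] [0.5078 0.0508 0.027 ]
red 31 [0.5643 0.0546 0.019 ] [0.5733 0.0685 0.045 ] [0.5694 0.0596 0.034 ]
top 0.02 [ 0.474 -0.28   0.014] [ 0.512 -0.21   0.026]
top 0.1 [ 0.49  -0.265  0.094] [ 0.514 -0.219  0.106]
top 0.18 [ 0.496 -0.257  0.174] [ 0.507 -0.231  0.186]
top 0.2 [ 0.497 -0.26   0.195] [ 0.513 -0.234  0.206]
green 1 [0.5079 0.0541 0.0295] [0.5079 0.0541 0.0295] [0.5079 0.0541 0.0295]
red 27 [0.5303 0.0552 0.0354] [0.5602 0.0655 0.0465] [0.5439 0.0592 0.0435]
```

View pics/c3.png

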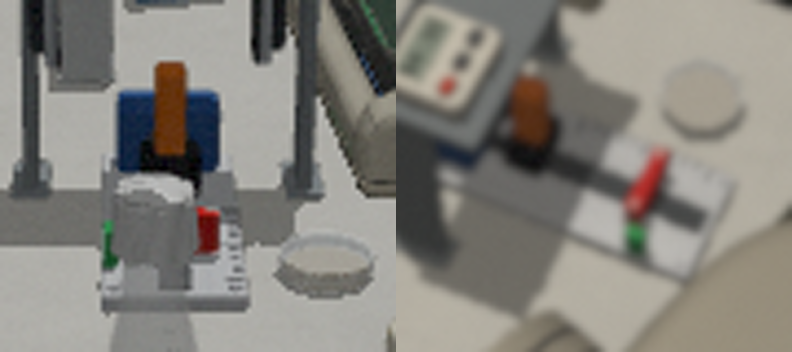

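```bash
cat > meas.py <<'E'
from seg import *
from scipy.optimize import least_squares
# gauge-frame boxes (x0,x1,y0,y1,z0,z1) relative to feature centre on x
BX=dict(orange=(-12,12,-10,10,46,105),red=(-6,6,-28,28,16,44),green=(-8,8,34,44,12,38))
OFF=dict(orange=0,red=0,green=0)
def proj(n,W):
    K,D,p,M=cal(n); C=(W-p)@M; return cv2.projectPoints(C.reshape(-1,1,3),np.zeros(3),np.zeros(3),K,D)[0].reshape(-1,2)
def cen_model(n,k,x,g):  # g=(gx,gy,yaw deg), x in m gauge
    b=np.array(BX[k])/1000; c=np.array([[x+i,j,z] for i in b[:2] for j in b[2:4] for z in b[4:]])
    a=np.radians(g[2]); ex=np.array([-np.sin(a),np.cos(a),0]); ey=np.array([-np.cos(a),-np.sin(a),0])
    W=np.array([g[0],g[1],0])+c[:,:1]*ex+c[:,1:2]*ey+c[:,2:]*[0,0,1]
    h=cv2.convexHull(proj(n,W).astype(np.float32)); m=cv2.moments(h); return np.array([m['m10'],m['m01']])/m['m00'],h.reshape(-1,2)
def weight(im,k):
    f=im.astype(float); r,g,b=f[...,0],f[...,1],f[...,2]
    s=f.max(2)+1
    if k=='green': return np.clip(((g-np.maximum(r,b))/s-.15)/.35,0,1)
    if k=='red': return np.clip(((r-np.maximum(g,b))/s-.25)/.4,0,1)*(abs(g-b)/s<.16)
    if k=='orange': return np.clip(((r-b)/s-.35)/.35,0,1)*((g-b)/s>.12)
def cen_img(im,k,h):
    w=weight(im,k); m=np.zeros(w.shape); cv2.fillConvexPoly(m,np.round(h).astype(np.int32),1); m=cv2.dilate(m,np.ones((7,7))); w=w*m
    yy,xx=np.mgrid[:w.shape[0],:w.shape[1]]; return np.array([(w*xx).sum(),(w*yy).sum()])/w.sum(),w.sum()
def shiftfit(n,im,k,x,g):  # gauge x shift best matching the image, holding y
    for _ in range(4):
        c,h=cen_model(n,k,x,g); ci,a=cen_img(im,k,h); d=(cen_model(n,k,x+.001,g)[0]-c)/.001
        e=(cen_model(n,k,x,[g[0]+.001,g[1],g[2]])[0]-c)/.001
        s=np.linalg.solve(np.c_[d,e],ci-c); x+=s[0]
    A=cv2.contourArea(h); return x,s[1],a,A
if __name__=='__main__':
    g=[.5505,.1505,-2.2]
    for n,f in(("side","side0"),("top","top0"),("top","top3")):
        im=cv2.imread(f'pics/{f}.png')[...,::-1].copy()
        for k,x in(("orange",0),("red",-.085),("green",-.1)):
            r=shiftfit(n,im,k,x,g); print(f,k,'gx mm',round(r[0]*1e3,2),'lateral world-x mm',round(r[1]*1e3,2),'area img/model',round(r[2],1),round(r[3],1))
E
python3 meas.py
```

```text
side0 orange gx mm -3.97 lateral world-x mm 0.93 area img/model 146.0 160.7
side0 red gx mm -84.91 lateral world-x mm 1.18 area img/model 208.1 228.9
side0 green gx mm -92.07 lateral world-x mm 1.91 area img/model 25.1 41.3
top0 orange gx mm -1.6 lateral world-x mm -2.7 area img/model 102.3 146.5
top0 red gx mm -89.08 lateral world-x mm 5.05 area img/model 50.4 108.4
top0 green gx mm -96.8 lateral world-x mm 6.11 area img/model 6.2 39.8
top3 orange gx mm -1.5 lateral world-x mm -2.5 area img/model 102.0 146.5
top3 red gx mm -88.18 lateral world-x mm 3.0 area img/model 58.3 108.4
top3 green gx mm -96.67 lateral world-x mm 4.1 area img/model 11.0 39.8
```

```bash
cat > fit.py <<'E'
from meas import *
SS=8
def faces(n,k,x,lat,g):
    b=np.array(BX[k])/1000; a=np.radians(g[2]); ex=np.array([-np.sin(a),np.cos(a),0]); ey=np.array([-np.cos(a),-np.sin(a),0]); o=np.array([g[0]+lat,g[1],0]); cam=cal(n)[2]
    out=[]
    for ax,val in((0,b[0]),(0,b[1]),(1,b[2]),(1,b[3]),(2,b[5])):
        u,v=[i for i in range(3) if i!=ax]; c=[]
        for s,t in((0,0),(0,1),(1,1),(1,0)):
            q=np.zeros(3); q[ax]=val; q[u]=b[2*u+s]; q[v]=b[2*v+t]; c.append(q)
        c=np.array(c); nrm=np.zeros(3); nrm[ax]=1 if val>b[2*ax:2*ax+2].mean() else -1
        c[:,0]+=x; W=o+c[:,:1]*ex+c[:,1:2]*ey+c[:,2:]*[0,0,1]
        N=nrm[0]*ex+nrm[1]*ey+nrm[2]*np.array([0,0,1])
        if (cam-W.mean(0))@N>0: out.append(proj(n,W))
    return out
def chroma(im,k):
    f=im.astype(float); r,g,b=f[...,0],f[...,1],f[...,2]
    return {'green':g-(r+b)/2,'red':r-(g+b)/2,'orange':r-b}[k]
def fit(n,im,k,x,g,skip=None):
    h=np.vstack(faces(n,k,x,0,g)); pad=6
    u0,v0=np.floor(h.min(0)-pad).astype(int); u1,v1=np.ceil(h.max(0)+pad).astype(int)
    C=chroma(im,k)[v0:v1,u0:u1]; keep=np.ones(C.shape,bool)
    if skip is not None: keep=~skip[v0:v1,u0:u1]
    def design(p):
        cols=[]
        for F in faces(n,k,p[0]/1e3,p[1]/1e3,g):
            m=np.zeros((C.shape[0]*SS,C.shape[1]*SS),np.float32)
            cv2.fillConvexPoly(m,np.round(((F-[u0,v0]+.5)*SS-.5)*16).astype(np.int32),1,shift=4)
            m=cv2.GaussianBlur(m,(0,0),max(.3,abs(p[2]))*SS); cols.append(cv2.resize(m,C.shape[::-1],interpolation=cv2.INTER_AREA)[keep])
        cols.append(np.ones(keep.sum())); return np.array(cols).T
    def res(p):
        A=design(p); s=np.linalg.lstsq(A,C[keep],rcond=None)[0]; return A@s-C[keep]
    best=None
    for dx in(-4,0,4):
      r=least_squares(res,[x*1e3+dx,0,.7],diff_step=[.003,.3,.1],x_scale=[1,1,.3]) if 0 else None
      from scipy.optimize import minimize
      r=minimize(lambda p:(res(p)**2).mean(),[x*1e3+dx,0,.8],method='Nelder-Mead',options=dict(initial_simplex=[[x*1e3+dx,0,.8],[x*1e3+dx+3,0,.8],[x*1e3+dx,2,.8],[x*1e3+dx,0,1.3]],xatol=.02,fatol=1e-3))
      if best is None or r.fun<best.fun: best=r
    A=design(best.x); s=np.linalg.lstsq(A,C[keep],rcond=None)[0]
    print(n,k,'gx %.2f lat %.2f blur %.2f'%tuple(best.x),'rms %.1f'%best.fun**.5,'amp',s.round(0)); return best.x
if __name__=='__main__':
    g=[.5515,.1490,-2.2]
    for n,f in(("side","side0"),("top","top0"),("top","top3")):
        im=cv2.imread(f'pics/{f}.png')[...,::-1].copy(); print(f)
        for k,x in(("orange",0),("red",-.085),("green",-.095)): fit(n,im,k,x,g)
E
python3 fit.py
```

```text
side0
side orange gx 2.48 lat -0.93 blur 0.61 rms 22.1 amp [ 101. -239.  108.  -15.]Traceback (most recent call last):
  File "fit.py", line 44, in <module>
    for k,x in(("orange",0),("red",-.085),("green",-.095)): fit(n,im,k,x,g)
                                                            ~~~^^^^^^^^^^^^
  File "fit.py", line 36, in fit
    r=minimize(lambda p:(res(p)**2).mean(),[x*1e3+dx,0,.8],method='Nelder-Mead',options=dict(initial_simplex=[[x*1e3+dx,0,.8],[x*1e3+dx+3,0,.8],[x*1e3+dx,2,.8],[x*1e3+dx,0,1.3]],xatol=.02,fatol=1e-3))
    res = _minimize_neldermead(fun, x0, args, callback, bounds=bounds,
                               **options)
    fsim[j] = func(sim[j])
              ~~~~^^^^^^^^
    fx = function(np.copy(x), *(wrapper_args + args))
  File "fit.py", line 36, in <lambda>
    r=minimize(lambda p:(res(p)**2).mean(),[x*1e3+dx,0,.8],method='Nelder-Mead',options=dict(initial_simplex=[[x*1e3+dx,0,.8],[x*1e3+dx+3,0,.8],[x*1e3+dx,2,.8],[x*1e3+dx,0,1.3]],xatol=.02,fatol=1e-3))
                         ~~~^^^
  File "fit.py", line 31, in res
    A=design(p); s=np.linalg.lstsq(A,C[keep],rcond=None)[0]; return A@s-C[keep]
  File "fit.py", line 25, in design
    for F in faces(n,k,p[0]/1e3,p[1]/1e3,g):
             ~~~~~^^^^^^^^^^^^^^^^^^^^^^^^^
  File "fit.py", line 4, in faces
    b=np.array(BX[k])/1000; a=np.radians(g[2]); ex=np.array([-np.sin(a),np.cos(a),0]); ey=np.array([-np.cos(a),-np.sin(a),0]); o=np.array([g[0]+lat,g[1],0]); cam=cal(n)[2]
                                                                                                                                                                  ~~~^^^
  File "h.py", line 5, in cal
    c=manip.calibration(n); r=np.array(c["rotation"],float)
ValueError: time passes only in moves, steps and waits
```

```bash
sed -i 's/^def cal(n):/from functools import lru_cache\n@lru_cache\ndef cal(n):/' h.py
sed -i "s/return {'green'/return {'green'/; s/'orange':r-b}\[k\]/'orange':np.maximum(r-b,0)}[k]/; s/np.linalg.lstsq(A,C\[keep\],rcond=None)\[0\]/nnls(A,np.maximum(C[keep],0))[0]/g; s/return A@s-C\[keep\]/return A@s-np.maximum(C[keep],0)/" fit.py; sed -i '1a from scipy.optimize import nnls' fit.py; python3 fit.py
```

```text
side0
side orange gx 5.24 lat -0.15 blur 0.43 rms 7.7 amp [80.  0. 70.  1.]
side red gx -84.40 lat 0.29 blur 0.31 rms 10.8 amp [ 72.   0. 123.   0.]
side green gx -93.60 lat 0.64 blur 0.05 rms 3.2 amp [36. 71.  0.]
top0
top orange gx -1.16 lat -0.32 blur 1.09 rms 6.0 amp [14. 59. 67.  3.]
top red gx -89.08 lat 0.80 blur 1.19 rms 7.3 amp [  0.   0. 106.   4.]
top green gx -97.36 lat -0.15 blur 0.82 rms 1.8 amp [ 0.  9. 43.  1.]
top3
top orange gx -1.11 lat -0.45 blur 1.15 rms 6.1 amp [15. 61. 70.  3.]
top red gx -79.66 lat 5.78 blur 1.63 rms 5.5 amp [255.   0.   0.   4.]
top green gx -96.80 lat -0.85 blur 0.87 rms 2.3 amp [ 0. 15. 57.  1.]
```

```bash
cat >> plan.py <<'E'
G0=np.array([.5513,.1510,0]); YAW=-2.2; _a=np.radians(YAW)
EX=np.array([-np.sin(_a),np.cos(_a),0]); EY=np.array([-np.cos(_a),-np.sin(_a),0])
def W(x,y,z): return G0+EX*x/1e3+EY*y/1e3+np.array([0,0,z/1e3])
def tcp(x,y,z,lean,L=73): return W(x,y,z)-Rt(lean,YAW)[:,2]*L/1e3
def where(L=73):
    s,M=tw(); q=np.array(s["ee_pos"])+M[:,2]*L/1e3-G0; print('gauge pt %.1f %.1f %.1f'%(q@EX*1e3,q@EY*1e3,q[2]*1e3)); sh()
E
python3 - <<'E'
from plan import *
T=Rt(40,YAW); 
plan([([.53,-.08,.33],Rt(0,-1),6,255),(tcp(-135,0,110,40),T,10,255),(tcp(-128,0,26,40),T,8,255),(tcp(-110,0,26,40),T,3,255)])
E
```

```text
{"linear": [[27, 2, -0.5], [27, 2, -0.5], [27, 1.5, -0.5], [27, 1.5, -1], [27, 1.5, -0.5], [27.5, 1.5, -1], [5, 1.5, 16.5], [4, 1.5, 16.5]], "rotation": [[0, 0, 0.2], [0, 0, 0.2], [0, 0, 0.1], [0.1, 0, 0.2], [0, 0.1, 0.1], [0.1, 0, 0.2], [0, 4, 0.1], [0, 4, 0.1]], "jaw": [255, 255, 255, 255, 255, 255, 255, 255]}
{"linear": [[2.5, 1.5, 17], [1.5, 1, 17], [0, 1.5, 17], [-1, 1, 17], [-2, 1.5, 17], [-3.5, 1, 17], [-4.5, 1.5, 16.5], [-5.5, 1, 16.5]], "rotation": [[-0.1, 4, 0.1], [0, 4, 0.1], [-0.1, 4, 0.1], [0, 4, 0.1], [-0.1, 4, 0.1], [0, 4, 0.1], [-0.1, 4, 0.1], [0, 4, 0.2]], "jaw": [255, 255, 255, 255, 255, 255, 255, 255]}
{"linear": [[-6, 0, 8.5], [-6, 0, 8.5], [-6, 0, 8.5], [-6, 0, 8.5], [-6, 0, 9], [-6, 0, 8.5], [-6.5, 0, 9], [-6, 0, 8.5]], "rotation": [[0, 0, 0], [0, 0, 0], [0, 0, 0], [0, 0, 0], [0, 0, 0], [0, 0, 0], [0, 0, 0], [0, 0, 0]], "jaw": [255, 255, 255, 255, 255, 255, 255, 255]}
{"linear": [[4.5, 0, 4], [4.5, 0, 4], [4.5, 0, 3.5]], "rotation": [[0, 0, 0], [0, 0, 0], [0, 0, 0]], "jaw": [255, 255, 255]}
end [ 0.5452 -0.0059  0.0819]
```

>>> step_arm(
  linear=[
    [27,2,-0.5],
    [27,2,-0.5],
    [27,1.5,-0.5],
    [27,1.5,-1],
    [27,1.5,-0.5],
    [27.5,1.5,-1],
    [5,1.5,16.5],
    [4,1.5,16.5],
  ],
  rotation=[
    [0,0,0.2],
    [0,0,0.2],
    [0,0,0.1],
    [0.1,0,0.2],
    [0,0.1,0.1],
    [0.1,0,0.2],
    [0,4,0.1],
    [0,4,0.1],
  ],
  jaw=[255,255,255,255,255,255,255,255],
)

```text
time: 10.3
ee_pos: [0.5323, -0.0681, 0.2946]
orientation: [-2.167, -2.126, -0.151]
force: [-0.3, -0.6, -0.2]
finger_gap: 0.0
```

>>> step_arm(
  linear=[
    [2.5,1.5,17],
    [1.5,1,17],
    [0,1.5,17],
    [-1,1,17],
    [-2,1.5,17],
    [-3.5,1,17],
    [-4.5,1.5,16.5],
    [-5.5,1,16.5],
  ],
  rotation=[
    [-0.1,4,0.1],
    [0,4,0.1],
    [-0.1,4,0.1],
    [0,4,0.1],
    [-0.1,4,0.1],
    [0,4,0.1],
    [-0.1,4,0.1],
    [0,4,0.2],
  ],
  jaw=[255,255,255,255,255,255,255,255],
)

```text
time: 11.1
ee_pos: [0.5427, -0.0303, 0.1625]
orientation: [-1.854, -1.78, -0.674]
force: [-0.5, -1.4, -0.3]
finger_gap: -0.001
```

Run:
```python
from plan import *
where(); T=Rt(40,YAW)
plan([(tcp(-128,0,26,40),T,8,255),(tcp(-106,0,26,40),T,4,255)])
im,P=snap("top","top4"); cv2.imwrite('pics/c4.png',cv2.resize(im[150:300,190:340,::-1],None,fx=3.5,fy=3.5))
```

```text
gauge pt -134.3 1.9 106.8
11.1 [ 0.5427 -0.0303  0.1625] [[0.033, 0.763, 0.645], [0.999, -0.039, -0.005], [0.021, 0.645, -0.764]] F [-0.52 -1.37 -0.26] -0.0014762185670189841 [ 0.83  0.52 -0.68  1.77 -0.42  1.12  0.38]
{"linear": [[-6, 0, 8], [-6, 0.5, 8.5], [-6, 0, 8], [-6, 0.5, 8.5], [-6, 0, 8], [-5.5, 0.5, 8.5], [-5.5, 0, 8], [-6, 0.5, 8.5]], "rotation": [[0, 0, 0], [0, 0, 0], [0, 0, 0], [0, 0, 0], [0, -0.1, 0], [-0.1, 0, -0.1], [0, -0.1, 0], [-0.1, 0, -0.1]], "jaw": [255, 255, 255, 255, 255, 255, 255, 255]}
{"linear": [[4, 0, 3.5], [4.5, 0, 3.5], [4, 0, 3.5], [4.5, 0, 3.5]], "rotation": [[0, 0, 0], [0, 0, 0], [0, 0, 0], [0, 0, 0]], "jaw": [255, 255, 255, 255]}
end [ 0.5455 -0.0017  0.082 ]
```

View pics/c4.png

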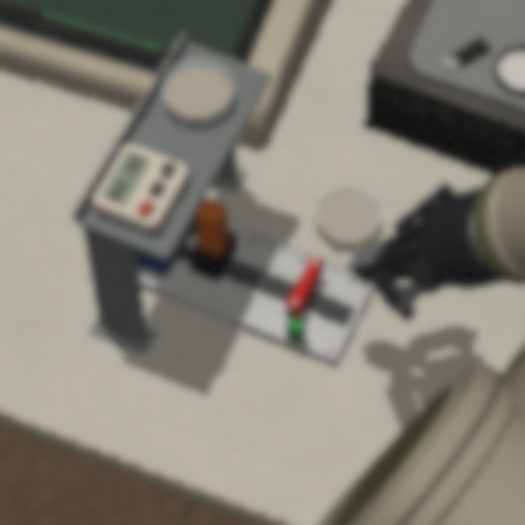

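>>> step_arm(
  linear=[
    [-6,0,8],
    [-6,0.5,8.5],
    [-6,0,8],
    [-6,0.5,8.5],
    [-6,0,8],
    [-5.5,0.5,8.5],
    [-5.5,0,8],
    [-6,0.5,8.5],
  ],
  rotation=[
    [0,0,0],
    [0,0,0],
    [0,0,0],
    [0,0,0],
    [0,-0.1,0],
    [-0.1,0,-0.1],
    [0,-0.1,0],
    [-0.1,0,-0.1],
  ],
  jaw=[255,255,255,255,255,255,255,255],
)

```text
time: 11.95
ee_pos: [0.5451, -0.0239, 0.0822]
orientation: [-1.857, -1.789, -0.674]
force: [-0.0, -0.1, 0.5]
finger_gap: -0.002
```

>>> step_arm(
  linear=[
    [4,0,3.5],
    [4.5,0,3.5],
    [4,0,3.5],
    [4.5,0,3.5],
  ],
  rotation=[
    [0,0,0],
    [0,0,0],
    [0,0,0],
    [0,0,0],
  ],
  jaw=[255,255,255,255],
)

```text
time: 12.35
ee_pos: [0.546, -0.0014, 0.0836]
orientation: [-1.857, -1.79, -0.674]
force: [0.6, 0.9, -1.3]
finger_gap: 0.0
```

Run:
```python
from plan import *
where(); T=Rt(40,YAW)
plan([(tcp(-106,0,26,40),T,1,255),(tcp(-40,0,26,40),T,16,255),(tcp(-36,0,26,40),T,4,255)])
```

```text
gauge pt -105.7 -0.6 27.5
12.35 [ 0.546  -0.0014  0.0836] [[0.028, 0.767, 0.641], [0.999, -0.037, 0.002], [0.025, 0.64, -0.768]] F [ 0.59  0.87 -1.32] 0.000454036966399593 [ 0.77  0.63 -0.66  1.82 -0.39  0.95  0.41]
{"linear": [[-1.5, -0.5, 1], [3, 0, 2.5], [3, 0, 2.5], [3, 0, 2.5], [3, 0, 2.5], [3, 0, 2.5], [3, 0, 2.5], [3.5, 0, 2.5]], "rotation": [[0, 0.2, 0.1], [0, 0, 0], [0, 0, 0], [0, 0, 0], [0, 0, 0], [0, 0, 0], [0, 0, 0], [0, 0, 0]], "jaw": [255, 255, 255, 255, 255, 255, 255, 255]}
{"linear": [[3, 0, 3], [3.5, 0, 2.5], [3, 0, 3], [3.5, 0, 2.5], [3, 0, 3], [3.5, 0, 2.5], [3, 0, 3], [3.5, 0, 2.5]], "rotation": [[0, 0, 0], [0, 0, 0], [0, 0, 0], [0, 0, 0], [0, 0, 0], [0, 0, 0], [0, 0, 0], [0, 0, 0]], "jaw": [255, 255, 255, 255, 255, 255, 255, 255]}
{"linear": [[3, 0, 3], [1, 0, 0.5], [0.5, 0, 0.5], [1, 0, 1], [0.5, 0, 0.5]], "rotation": [[0, 0, 0], [0, 0, 0], [0, 0, 0], [0, 0, 0], [0, 0, 0]], "jaw": [255, 255, 255, 255, 255]}
end [0.5482 0.068  0.0818]
```

>>> step_arm(
  linear=[
    [-1,-0.5,1],
    [3,0,2.5],
    [3,0,2.5],
    [3,0,2.5],
    [3,0,2.5],
    [3,0,2.5],
    [3,0,2.5],
    [3.5,0,2.5],
  ],
  rotation=[
    [0,0,0],
    [0,0,0],
    [0,0,0],
    [0,0,0],
    [0,0,0],
    [0,0,0],
    [0,0,0],
    [0,0,0],
  ],
  jaw=[255,255,255,255,255,255,255,255],
)

```text
time: 13.15
ee_pos: [0.5464, 0.0257, 0.0819]
orientation: [-1.857, -1.789, -0.674]
force: [-0.2, -2.0, -0.1]
finger_gap: -0.002
```

>>> step_arm(
  linear=[
    [3,0,3],
    [3.5,0,2.5],
    [3,0,3],
    [3.5,0,2.5],
    [3,0,3],
    [3.5,0,2.5],
    [3,0,2.5],
  ],
  rotation=[
    [0,0,0],
    [0,0,0],
    [0,0,0],
    [0,0,0],
    [0,0,0],
    [0,0,0],
    [0,0,0],
  ],
  jaw=[255,255,255,255,255,255,255],
)

```text
time: 13.85
ee_pos: [0.5474, 0.0553, 0.0818]
orientation: [-1.857, -1.789, -0.674]
force: [0.5, -1.1, -1.6]
finger_gap: 0.001
```

```bash
python3 -c "
from plan import *
where()"
```

```text
gauge pt -49.0 0.2 25.8
13.85 [0.5474 0.0553 0.0818] [[0.028, 0.767, 0.641], [0.999, -0.038, 0.001], [0.025, 0.64, -0.768]] F [ 0.5  -1.07 -1.57] 0.0005358048740661796 [ 0.7   0.63 -0.69  1.85 -0.41  0.87  0.35]
```

>>> step_arm(
  linear=[
    [2,0,1.5],
    [1.5,0,1.5],
    [1.5,0,1.5],
    [1.5,0,1],
  ],
  rotation=[
    [0,0,0],
    [0,0,0],
    [0,0,0],
    [0,0,0],
  ],
  jaw=[255,255,255,255],
)

```text
time: 14.25
ee_pos: [0.5477, 0.0636, 0.0818]
orientation: [-1.857, -1.789, -0.674]
force: [-1.4, -1.2, -0.4]
finger_gap: -0.001
```

>>> step_arm(
  linear=[
    [1.5,0,1],
    [1,0,0.5],
    [0,0,0],
  ],
  rotation=[
    [0,0,0],
    [0,0,0],
    [0,0,0],
  ],
  jaw=[255,255,255],
)

```text
time: 14.55
ee_pos: [0.5478, 0.0666, 0.0823]
orientation: [-1.856, -1.789, -0.674]
force: [-0.1, -0.3, -0.2]
finger_gap: -0.003
```

>>> step_arm(
  linear=[
    [0.8,0,0.6],
    [0,0,0],
  ],
  rotation=[
    [0,0,0],
    [0,0,0],
  ],
  jaw=[255,255],
)

```text
time: 14.75
ee_pos: [0.5479, 0.0675, 0.0823]
orientation: [-1.857, -1.789, -0.674]
force: [-0.4, -1.5, 0.0]
finger_gap: 0.004
```

>>> step_arm(
  linear=[
    [0.8,0,0.6],
    [0,0,0],
  ],
  rotation=[
    [0,0,0],
    [0,0,0],
  ],
  jaw=[255,255],
)

```text
time: 14.95
ee_pos: [0.5479, 0.0685, 0.0823]
orientation: [-1.857, -1.789, -0.674]
force: [0.3, -0.6, 0.1]
finger_gap: -0.0
```

>>> step_arm(
  linear=[
    [0.8,0,0.6],
    [0,0,0],
  ],
  rotation=[
    [0,0,0],
    [0,0,0],
  ],
  jaw=[255,255],
)

```text
time: 15.15
ee_pos: [0.548, 0.0695, 0.0824]
orientation: [-1.857, -1.789, -0.674]
force: [-0.2, -0.2, -1.3]
finger_gap: -0.001
```

>>> step_arm(
  linear=[
    [0.8,0,0.6],
    [0,0,0],
  ],
  rotation=[
    [0,0,0],
    [0,0,0],
  ],
  jaw=[255,255],
)

```text
time: 15.35
ee_pos: [0.548, 0.0705, 0.0825]
orientation: [-1.857, -1.789, -0.674]
force: [-0.1, -0.9, 0.0]
finger_gap: 0.002
```

>>> step_arm(
  linear=[
    [0.8,0,0.6],
    [0,0,0],
  ],
  rotation=[
    [0,0,0],
    [0,0,0],
  ],
  jaw=[255,255],
)

```text
time: 15.55
ee_pos: [0.548, 0.0715, 0.0825]
orientation: [-1.857, -1.789, -0.674]
force: [-0.7, -1.0, -0.7]
finger_gap: 0.003
```

>>> step_arm(
  linear=[
    [0.8,0,0.6],
    [0,0,0],
  ],
  rotation=[
    [0,0,0],
    [0,0,0],
  ],
  jaw=[255,255],
)

```text
time: 15.75
ee_pos: [0.5481, 0.0725, 0.0826]
orientation: [-1.857, -1.789, -0.674]
force: [1.1, -0.6, -1.6]
finger_gap: 0.001
```

>>> step_arm(
  linear=[
    [0.8,0,0.6],
    [0,0,0],
  ],
  rotation=[
    [0,0,0],
    [0,0,0],
  ],
  jaw=[255,255],
)

```text
time: 15.95
ee_pos: [0.5482, 0.073, 0.0826]
orientation: [-1.857, -1.789, -0.673]
force: [-1.0, -3.4, 0.1]
finger_gap: 0.001
```

Run:
```python
from plan import *
where()
im,P=snap("top","top5"); i2,_=snap("side","side5"); f=lambda a:cv2.resize(a[...,::-1],(400,400))
cv2.imwrite('pics/c5.png',np.hstack([f(im[180:270,220:310]),f(i2[185:275,225:315])]))
```

```text
gauge pt -31.3 0.1 26.5
15.95 [0.5482 0.073  0.0826] [[0.029, 0.767, 0.64], [0.999, -0.038, 0.001], [0.025, 0.64, -0.768]] F [-1.   -3.41  0.12] 0.0009536075606856523 [ 0.68  0.62 -0.7   1.86 -0.42  0.85  0.33]
```

View pics/c5.png

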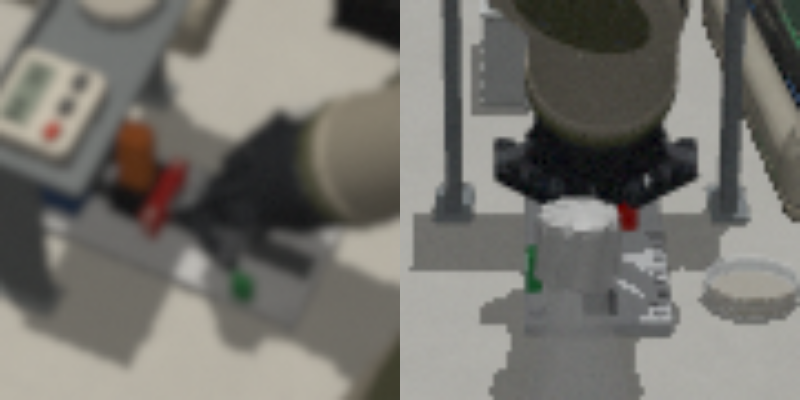

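>>> step_arm(
  linear=[
    [0.8,0,0.6],
    [0,0,0],
  ],
  rotation=[
    [0,0,0],
    [0,0,0],
  ],
  jaw=[255,255],
)

```text
time: 16.25
ee_pos: [0.5482, 0.0732, 0.0825]
orientation: [-1.858, -1.789, -0.673]
force: [-4.4, -7.9, 4.2]
finger_gap: -0.002
```

>>> step_arm(
  linear=[
    [0.8,0,0.6],
    [0,0,0],
    [0,0,0],
  ],
  rotation=[
    [0,0,0],
    [0,0,0],
    [0,0,0],
  ],
  jaw=[255,255,255],
)

```text
time: 16.55
ee_pos: [0.5483, 0.0733, 0.0825]
orientation: [-1.86, -1.789, -0.673]
force: [-5.1, -13.2, 6.6]
finger_gap: -0.002
```

Run:
```python
from plan import *
T=Rt(40,YAW)
plan([(tcp(-45,0,27,40),T,2,255),(tcp(-145,0,105,40),T,6,255)])
```

```text
{"linear": [[-5.5, 0, -4.5], [-5, 0, -5], [-4.5, 0, -20.5], [-4.5, 0, -20.5], [-4.5, 0, -20.5], [-4.5, 0, -21], [-4.5, 0, -20.5], [-4, 0, -21]], "rotation": [[0, 0.1, 0], [0.1, 0.2, 0], [0, 0, 0], [0, 0, 0], [0, 0, 0], [0, 0, 0], [0, 0, 0], [0, 0, 0]], "jaw": [255, 255, 255, 255, 255, 255, 255, 255]}
end [ 0.544  -0.0408  0.161 ]
```

>>> step_arm(
  linear=[
    [-5.5,0,-4.5],
    [-5,0,-5],
    [-4.5,0,-20.5],
    [-4.5,0,-20.5],
    [-4.5,0,-20.5],
    [-4.5,0,-21],
    [-4.5,0,-20.5],
    [-4,0,-21],
  ],
  rotation=[
    [0,0,0],
    [0,0,0],
    [0,0,0],
    [0,0,0],
    [0,0,0],
    [0,0,0],
    [0,0,0],
    [0,0,0],
  ],
  jaw=[255,255,255,255,255,255,255,255],
)

```text
time: 17.35
ee_pos: [0.5438, -0.039, 0.1622]
orientation: [-1.856, -1.789, -0.674]
force: [0.7, -0.6, -0.2]
finger_gap: 0.001
```

Run:
```python
from plan import *
from fit import *
import fit as F
where(); ims=[]
for i in range(4): ims.append(snap("top",f"top6{i}")[0].astype(float))
im=np.mean(ims,0); cv2.imwrite('pics/top6m.png',im[...,::-1])
g=[.5515,.1510,-2.2]
for k,x in(("orange",0),("red",-.022),("green",-.097)): fit("top",im,k,x,g)
im4=cv2.imread('pics/top4.png')[...,::-1].copy(); print('before push, top4')
for k,x in(("red",-.088),("green",-.098)): fit("top",im4,k,x,g)
for i in range(2): im,_=snap("side",f"side6{i}")
f=lambda a:cv2.resize(a[...,::-1],(400,400),interpolation=cv2.INTER_CUBIC)
cv2.imwrite('pics/c6.png',np.hstack([f(ims[0][180:260,225:305].astype(np.uint8)),f(im[195:275,225:305])]))
```

```text
gauge pt -143.4 0.2 106.1
17.35 [ 0.5438 -0.039   0.1622] [[0.028, 0.767, 0.641], [0.999, -0.037, 0.001], [0.025, 0.641, -0.767]] F [ 0.73 -0.62 -0.18] 0.0008399624827919155 [ 0.84  0.52 -0.67  1.76 -0.41  1.13  0.39]
top orange gx -9.25 lat -14.63 blur 4.10 rms 16.0 amp [204.   0. 138.   4.]
top red gx -13.84 lat 3.02 blur 1.57 rms 16.8 amp [103.   0.  18.  12.]
top green gx -98.83 lat -1.22 blur 0.94 rms 2.0 amp [ 0. 14. 57.  2.]
before push, top4
top red gx -90.21 lat -1.71 blur 1.28 rms 5.9 amp [  0.   0. 126.   4.]
top green gx -98.66 lat -0.85 blur 0.87 rms 2.4 amp [ 0. 15. 59.  1.][ WARN:0@12.865] global loadsave.cpp:1063 imwrite_ Unsupported depth image for selected encoder is fallbacked to CV_8U.
```

View pics/c6.png

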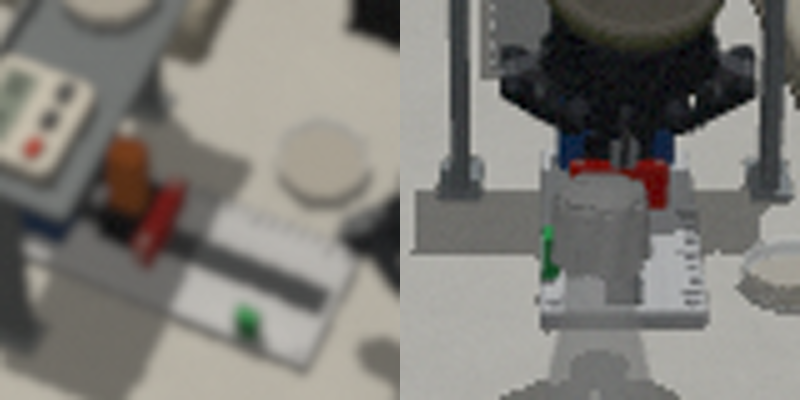

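```bash
cat > fit2.py <<'E'
import fit as F
from fit import *
from scipy.optimize import minimize
def chroma(im,k):
    f=im.astype(float); r,g,b=f[...,0],f[...,1],f[...,2]
    return {'green':g-(r+b)/2,'red':np.maximum((r-g)-1.6*np.maximum(g-b,0),0),'orange':np.maximum(g-b-12,0)}[k]
F.chroma=chroma
def fit1(n,im,k,x,g,lat,blur,y1=None):
    h=np.vstack(faces(n,k,x,0,g)); u0,v0=np.floor(h.min(0)-5).astype(int); u1,v1=np.ceil(h.max(0)+5).astype(int)
    C=np.maximum(chroma(im,k)[v0:v1,u0:u1],0)
    def ev(p):
        cols=[]
        for Fc in faces(n,k,p[0]/1e3,(lat if lat is not None else p[1])/1e3,g):
            m=np.zeros((C.shape[0]*SS,C.shape[1]*SS),np.float32); cv2.fillConvexPoly(m,np.round(((Fc-[u0,v0]+.5)*SS-.5)*16).astype(np.int32),1,shift=4)
            m=cv2.GaussianBlur(m,(0,0),blur*SS); cols.append(cv2.resize(m,C.shape[::-1],interpolation=cv2.INTER_AREA).ravel())
        cols.append(np.ones(C.size)); A=np.array(cols).T; s,r=nnls(A,C.ravel()); return r**2/C.size,s
    b=min((minimize(lambda p:ev(p)[0],[x*1e3+d,0],method='Nelder-Mead',options=dict(initial_simplex=[[x*1e3+d,0],[x*1e3+d+2,0],[x*1e3+d,2]],xatol=.02,fatol=1e-3)) for d in(-4,0,4)),key=lambda r:r.fun)
    print(k,'gx %.2f'%b.x[0],'lat','%.2f'%b.x[1] if lat is None else lat,'blur',blur,'rms %.1f/%.0f'%(b.fun**.5,C.max()),ev(b.x)[1].round()); return b.x
E
python3 - <<'E'
from fit2 import *
g=[.5515,.1510,-2.2]
top=cv2.imread('pics/top6m.png')[...,::-1].copy(); t4=cv2.imread('pics/top4.png')[...,::-1].copy(); s0=cv2.imread('pics/side0.png')[...,::-1].copy()
for lat in(None,-.8):
    print('top home'); [fit1("top",top,k,x,g,lat,1.1) for k,x in(("orange",0),("red",-.022),("green",-.097))]
    print('top before'); [fit1("top",t4,k,x,g,lat,1.1) for k,x in(("red",-.088),("green",-.097))]
for lat in(None,0.):
    print('side0'); [fit1("side",s0,k,x,g,lat,.4) for k,x in(("orange",0),("red",-.086),("green",-.096))]
E
```

```text
top home
orange gx -0.08 lat 11.05 blur 1.1 rms 2.0/21 [ 0. 16.  2.  0.]
red gx -20.22 lat -2.96 blur 1.1 rms 4.9/77 [44.  0. 63.  0.]
green gx -98.65 lat -1.41 blur 1.1 rms 2.2/60 [ 0. 13. 60.  1.]
top before
red gx -90.02 lat -2.48 blur 1.1 rms 6.9/123 [ 10.   0. 110.   0.]
green gx -98.82 lat -1.25 blur 1.1 rms 2.7/62 [ 0. 13. 66.  1.]
top home
orange gx -4.19 lat -0.8 blur 1.1 rms 2.2/21 [ 0. 11. 13.  0.]
red gx -19.65 lat -0.8 blur 1.1 rms 5.1/77 [51.  1. 59.  0.]
green gx -98.62 lat -0.8 blur 1.1 rms 2.3/60 [ 0. 16. 58.  1.]
top before
red gx -90.05 lat -0.8 blur 1.1 rms 7.2/123 [ 12.   0. 110.   0.]
green gx -98.81 lat -0.8 blur 1.1 rms 2.7/62 [ 0. 15. 64.  1.]
side0
orange gx 9.76 lat 0.31 blur 0.4 rms 3.5/37 [23.  0.  9.  0.]
red gx -86.56 lat 0.37 blur 0.4 rms 11.9/141 [ 67.   0. 116.   0.]
green gx -95.58 lat 0.76 blur 0.4 rms 3.7/82 [36. 74.  0.]
side0
orange gx 8.38 lat 0.0 blur 0.4 rms 3.6/37 [23.  0. 10.  0.]
red gx -86.75 lat 0.0 blur 0.4 rms 12.0/141 [ 67.   0. 116.   0.]
green gx -95.50 lat 0.0 blur 0.4 rms 4.5/82 [35. 71.  0.]
```

Run:
```python
from plan import *
T=Rt(45,YAW)
p,M=plan([(tcp(-80,0,80,45,54),T,4,120),(tcp(-15,0,78,45,54),T,6,120),(tcp(1,0,77,45,54),T,3,120)])
```

```text
{"linear": [[6.5, 0, 19.5], [6, 0.5, 19.5], [6, 0, 20], [5.5, 0.5, 19.5], [7.5, 0, 8], [7.5, 0, 8], [7.5, 0, 8], [7.5, 0, 8]], "rotation": [[0, 1.3, 0], [0, 1.3, 0], [0, 1.2, 0], [-0.1, 1.3, 0.1], [0, 0, 0], [0, 0, 0], [0, 0, 0], [0, 0, 0]], "jaw": [120, 120, 120, 120, 120, 120, 120, 120]}
{"linear": [[7, 0, 8], [7.5, -0.5, 7.5], [3.5, 0, 4], [3.5, 0, 4], [3.5, 0, 4]], "rotation": [[0, 0, 0], [0, 0, 0], [0, 0, 0], [0, 0, 0], [0, 0, 0]], "jaw": [120, 120, 120, 120, 120]}
end [0.5496 0.1139 0.1153]
```

>>> step_arm(
  linear=[
    [6.5,0,19.5],
    [6,0.5,19.5],
    [6,0,20],
    [5.5,0.5,19.5],
    [7.5,0,8],
    [7.5,0,8],
    [7.5,0,8],
    [7.5,0,8],
  ],
  rotation=[
    [0,1.3,0],
    [0,1.3,0],
    [0,1.2,0],
    [-0.1,1.3,0.1],
    [0,0,0],
    [0,0,0],
    [0,0,0],
    [0,0,0],
  ],
  jaw=[120,120,120,120,120,120,120,120],
)

```text
time: 18.45
ee_pos: [0.5496, 0.0762, 0.118]
orientation: [-1.801, -1.731, -0.746]
force: [-0.4, -0.1, -0.2]
finger_gap: 0.527
```

>>> step_arm(
  linear=[
    [7,0,8],
    [7.5,-0.5,7.5],
    [3.5,0,4],
    [3.5,0,4],
    [3.5,0,4],
    [0,0,0],
  ],
  rotation=[
    [0,0,0],
    [0,0,0],
    [0,0,0],
    [0,0,0],
    [0,0,0],
    [0,0,0],
  ],
  jaw=[120,120,120,120,120,120],
)

```text
time: 19.05
ee_pos: [0.5502, 0.1132, 0.1157]
orientation: [-1.8, -1.731, -0.745]
force: [0.8, -0.4, 0.4]
finger_gap: 0.528
```

Run:
```python
from plan import *
where(54)
im,P=snap("top","top7"); i2,_=snap("side","side7"); f=lambda a:cv2.resize(a[...,::-1],(400,400))
cv2.imwrite('pics/c7.png',np.hstack([f(im[160:250,210:300]),f(i2[155:245,225:315])]))
```

```text
gauge pt 0.3 -0.4 77.5
19.05 [0.5502 0.1132 0.1157] [[0.027, 0.707, 0.707], [0.999, -0.039, 0.001], [0.028, 0.706, -0.708]] F [ 0.82 -0.42  0.4 ] 0.5284621799245682 [ 0.69  0.61 -0.76  1.86 -0.51  0.87  0.33]
```

View pics/c7.png

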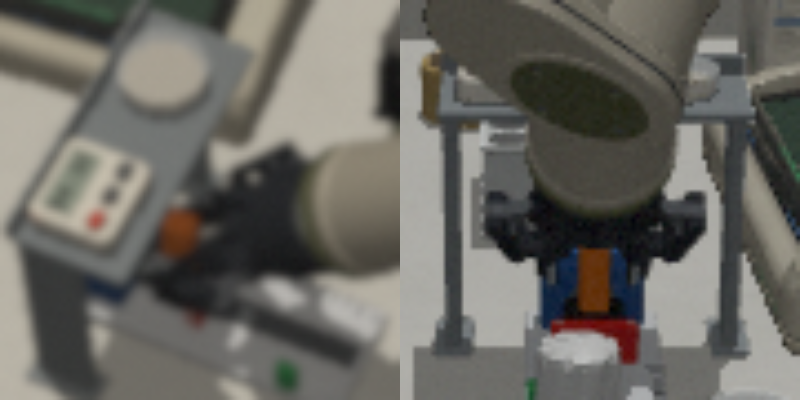

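>>> step_arm(
  linear=[
    [0,0,0],
    [0,0,0],
    [0,0,0],
    [0,0,0],
    [0,0,0],
    [0,0,0],
    [0,0,0],
  ],
  rotation=[
    [0,0,0],
    [0,0,0],
    [0,0,0],
    [0,0,0],
    [0,0,0],
    [0,0,0],
    [0,0,0],
  ],
  jaw=[150,170,185,200,220,230,230],
  squeeze=50,
)

```text
time: 19.85
ee_pos: [0.5512, 0.1121, 0.1159]
orientation: [-1.802, -1.73, -0.748]
force: [4.5, -0.4, -1.7]
finger_gap: 0.229
```

Run:
```python
from plan import *
where(54); s,M=tw(); x0=np.array(s['ee_pos']); np.save('home.npy',np.r_[x0,s['orientation']])
# pull of 76 mm along -EX
plan([(x0-EX*.004,M,2,230),(x0-EX*.070,M,14,230),(x0-EX*.0755,M,4,230),(x0-EX*.0755,M,12,230)])
```

```text
gauge pt -0.8 -1.6 77.7
19.85 [0.5512 0.1121 0.1159] [[0.028, 0.707, 0.706], [0.999, -0.042, 0.002], [0.031, 0.706, -0.708]] F [ 4.52 -0.44 -1.67] 0.22894518808396153 [ 0.69  0.61 -0.76  1.86 -0.51  0.87  0.33]
{"linear": [[-1.5, 0, -1.5], [-1.5, 0, -1.5], [-3.5, 0, -3.5], [-3.5, 0, -3.5], [-3.5, 0, -3.5], [-3.5, 0, -3.5], [-3.5, 0, -3], [-3, 0, -3.5]], "rotation": [[0, 0, 0], [0, 0, 0], [0, 0, 0], [0, 0, 0], [0, 0, 0], [0, 0, 0], [0, 0, 0], [0, 0, 0]], "jaw": [230, 230, 230, 230, 230, 230, 230, 230]}
{"linear": [[-3.5, 0, -3], [-3, 0, -3.5], [-3.5, 0, -3], [-3, 0, -3.5], [-3.5, 0, -3], [-3, 0, -3.5], [-3.5, 0, -3], [-3, 0, -3.5]], "rotation": [[0, 0, 0], [0, 0, 0], [0, 0, 0], [0, 0, 0], [0, 0, 0], [0, 0, 0], [0, 0, 0], [0, 0, 0]], "jaw": [230, 230, 230, 230, 230, 230, 230, 230]}
{"linear": [[-1, 0, -1], [-1, 0, -1], [-1, 0, -1], [-1, 0.5, -1], [0, 0, 0], [0, 0, 0], [0, 0, 0], [0, 0, 0]], "rotation": [[0, 0, 0], [0, 0, 0], [0, 0, 0], [0, 0, 0], [0, 0, 0], [0, 0, 0], [0, 0, 0], [0, 0, 0]], "jaw": [230, 230, 230, 230, 230, 230, 230, 230]}
{"linear": [[0, 0, 0], [0, 0, 0], [0, 0, 0], [0, 0, 0], [0, 0, 0], [0, 0, 0], [0, 0, 0], [0, 0, 0]], "rotation": [[0, 0, 0], [0, 0, 0], [0, 0, 0], [0, 0, 0], [0, 0, 0], [0, 0, 0], [0, 0, 0], [0, 0, 0]], "jaw": [230, 230, 230, 230, 230, 230, 230, 230]}
end [0.5486 0.0365 0.116 ]
```

>>> step_arm(
  linear=[
    [-1.5,0,-1.5],
    [-1.5,0,-1.5],
    [-3.5,0,-3.5],
    [-3.5,0,-3.5],
    [-3.5,0,-3.5],
    [-3.5,0,-3.5],
    [-3.5,0,-3],
    [-3,0,-3.5],
  ],
  rotation=[
    [0,0,0],
    [0,0,0],
    [0,0,0],
    [0,0,0],
    [0,0,0],
    [0,0,0],
    [0,0,0],
    [0,0,0],
  ],
  jaw=[230,230,230,230,230,230,230,230],
)

```text
time: 20.65
ee_pos: [0.5499, 0.0793, 0.1159]
orientation: [-1.802, -1.73, -0.748]
force: [9.0, 4.5, -7.7]
finger_gap: 0.225
```

>>> step_arm(
  linear=[
    [-3.5,0,-3],
    [-3,0,-3.5],
    [-3.5,0,-3],
    [-3,0,-3.5],
    [-3.5,0,-3],
    [-3,0,-3.5],
    [-3.5,0,-3],
    [-3,0,-3.5],
  ],
  rotation=[
    [0,0,0],
    [0,0,0],
    [0,0,0],
    [0,0,0],
    [0,0,0],
    [0,0,0],
    [0,0,0],
    [0,0,0],
  ],
  jaw=[230,230,230,230,230,230,230,230],
)

```text
time: 21.45
ee_pos: [0.5485, 0.043, 0.116]
orientation: [-1.801, -1.731, -0.748]
force: [9.7, 6.7, -9.1]
finger_gap: 0.229
```

>>> step_arm(
  linear=[
    [-1,0,-1],
    [-1,0,-1],
    [-1,0,-1],
    [-1,0,-1],
    [0,0,0],
    [0,0,0],
  ],
  rotation=[
    [0,0,0],
    [0,0,0],
    [0,0,0],
    [0,0,0],
    [0,0,0],
    [0,0,0],
  ],
  jaw=[230,230,230,230,230,230],
)

```text
time: 22.05
ee_pos: [0.5482, 0.0374, 0.1159]
orientation: [-1.801, -1.73, -0.748]
force: [8.4, 5.6, -5.1]
finger_gap: 0.226
```

Run:
```python
from plan import *
where(54); s,M=tw(); h=np.load('home.npy'); print('pull mm',(h[:3]-s['ee_pos'])@EX*1e3)
im,P=snap("top","top8"); i2,_=snap("side","side8"); f=lambda a:cv2.resize(a[...,::-1],(400,400),interpolation=cv2.INTER_CUBIC)
cv2.imwrite('pics/c8.png',np.hstack([f(im[195:275,235:315]),f(i2[195:275,225:305])]))
```

```text
gauge pt -75.5 -1.5 77.7
22.05 [0.5482 0.0374 0.1159] [[0.027, 0.707, 0.707], [0.999, -0.041, 0.003], [0.031, 0.706, -0.707]] F [ 8.45  5.63 -5.09] 0.22619247169582168 [ 0.78  0.62 -0.72  1.83 -0.48  0.97  0.41]
pull mm 74.71688418468541
```

View pics/c8.png

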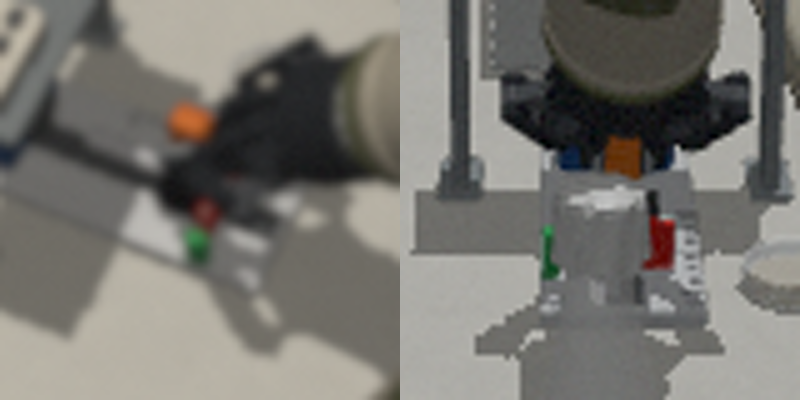

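```bash
cat > fit3.py <<'E'
from fit2 import *
def fitk(n,im,k,x,g,lat,blur,umin=0,quiet=False):
    h=np.vstack(faces(n,k,x,0,g)); u0,v0=np.floor(h.min(0)-5).astype(int); u1,v1=np.ceil(h.max(0)+5).astype(int); u0=max(u0,umin)
    C=np.maximum(chroma(im,k)[v0:v1,u0:u1],0)
    def ev(xx):
        cols=[]
        for Fc in faces(n,k,xx/1e3,lat/1e3,g):
            m=np.zeros((C.shape[0]*SS,(C.shape[1]+8)*SS),np.float32); cv2.fillConvexPoly(m,np.round(((Fc-[u0-8,v0]+.5)*SS-.5)*16).astype(np.int32),1,shift=4)
            m=cv2.GaussianBlur(m,(0,0),blur*SS); cols.append(cv2.resize(m,(C.shape[1]+8,C.shape[0]),interpolation=cv2.INTER_AREA)[:,8:].ravel())
        cols.append(np.ones(C.size)); s,r=nnls(np.array(cols).T,C.ravel()); return r*r/C.size,s
    xs=np.arange(x*1e3-9,x*1e3+9,.25); e=[ev(t)[0] for t in xs]; i=int(np.argmin(e)); print(n,k,'gx',xs[i],'rms %.1f/%.0f'%(e[i]**.5,C.max()),ev(xs[i])[1].round()); return xs[i]
E
python3 - <<'E'
from fit3 import *
g=[.5515,.1510,-2.2]; L=lambda f:cv2.imread(f'pics/{f}.png')[...,::-1].copy()
s0,s3,s8=L('side0'),L('side3'),L('side8')
print('side0 full'); fitk("side",s0,"red",-.087,g,0,.4); fitk("side",s0,"green",-.095,g,.5,.4)
print('side0 right part'); fitk("side",s0,"red",-.087,g,0,.4,276)
print('side3 (flask on mat, rider as start)'); fitk("side",s3,"red",-.087,g,0,.4,276); fitk("side",s3,"green",-.095,g,.5,.4)
print('side8 pulled'); fitk("side",s8,"red",-.094,g,0,.4,276); fitk("side",s8,"green",-.095,g,.5,.4)
E
```

```text
side0 full
side red gx -86.75 rms 12.0/141 [ 67.   0. 116.   0.]
side green gx -95.5 rms 4.0/82 [36. 72.  0.]
side0 right part
side red gx -79.75 rms 8.9/125 [79.  0.  6.  0.]
side3 (flask on mat, rider as start)
side red gx -79.75 rms 8.8/127 [81.  0.  5.  0.]
side green gx -94.75 rms 6.7/84 [25. 41.  1.]
side8 pulled
side red gx -87.25 rms 6.4/110 [80.  0.  2.  0.]
side green gx -94.0 rms 6.4/81 [25. 36.  1.]
```

Run:
```python
from plan import *
s,M=tw(); h=np.load('home.npy'); x0=h[:3]; T=R.from_rotvec(h[3:]).as_matrix()
p,M=plan([(x0-EX*.066,M,3,230),(x0-EX*.008,M,12,230),(x0+EX*.001,M,6,230)])
```

```text
{"linear": [[2, 0, 2], [2, 0, 2], [2, 0, 2], [3.5, 0, 3.5], [3.5, 0, 3.5], [3.5, 0, 3.5], [3.5, 0, 3.5], [3.5, 0, 3.5]], "rotation": [[0, 0, 0], [0, 0, 0], [0, 0, 0], [0, 0, 0], [0, 0, 0], [0, 0, 0], [0, 0, 0], [0, 0, 0]], "jaw": [230, 230, 230, 230, 230, 230, 230, 230]}
{"linear": [[3.5, 0, 3.5], [3.5, 0, 3.5], [3.5, 0, 3.5], [3.5, 0, 3.5], [3, 0, 3], [3.5, 0, 3.5], [3, 0, 3], [1, 0, 1]], "rotation": [[0, 0, 0], [0, 0, 0], [0, 0, 0], [0, 0, 0], [0, 0, 0], [0, 0, 0], [0, 0, 0], [0, 0, 0]], "jaw": [230, 230, 230, 230, 230, 230, 230, 230]}
{"linear": [[1, 0, 1], [1, 0, 1], [1, 0, 1], [1.5, 0, 1.5], [1, 0, 1]], "rotation": [[0, 0, 0], [0, 0, 0], [0, 0, 0], [0, 0, 0], [0, 0, 0]], "jaw": [230, 230, 230, 230, 230]}
end [0.5514 0.113  0.1159]
```

>>> step_arm(
  linear=[
    [0,0,0],
    [0,0,0],
    [0,0,0],
    [0,0,0],
    [0,0,0],
    [0,0,0],
  ],
  rotation=[
    [0,0,0],
    [0,0,0],
    [0,0,0],
    [0,0,0],
    [0,0,0],
    [0,0,0],
  ],
  jaw=[230,230,230,230,230,230],
)

```text
time: 22.75
ee_pos: [0.5482, 0.0374, 0.1159]
orientation: [-1.801, -1.73, -0.748]
force: [7.5, 6.1, -6.5]
finger_gap: 0.228
```

>>> step_arm(
  linear=[
    [2,0,2],
    [2,0,2],
    [2,0,2],
    [3.5,0,3.5],
    [3.5,0,3.5],
    [3.5,0,3.5],
    [3.5,0,3.5],
    [3.5,0,3.5],
  ],
  rotation=[
    [0,0,0],
    [0,0,0],
    [0,0,0],
    [0,0,0],
    [0,0,0],
    [0,0,0],
    [0,0,0],
    [0,0,0],
  ],
  jaw=[230,230,230,230,230,230,230,230],
)

```text
time: 23.55
ee_pos: [0.5495, 0.0704, 0.1159]
orientation: [-1.802, -1.73, -0.748]
force: [7.1, 3.2, -4.9]
finger_gap: 0.224
```

>>> step_arm(
  linear=[
    [3.5,0,3.5],
    [3.5,0,3.5],
    [3.5,0,3.5],
    [3.5,0,3.5],
    [3,0,3],
    [3.5,0,3.5],
    [3,0,3],
    [1,0,1],
  ],
  rotation=[
    [0,0,0],
    [0,0,0],
    [0,0,0],
    [0,0,0],
    [0,0,0],
    [0,0,0],
    [0,0,0],
    [0,0,0],
  ],
  jaw=[230,230,230,230,230,230,230,230],
)

```text
time: 24.35
ee_pos: [0.5509, 0.1049, 0.1159]
orientation: [-1.802, -1.731, -0.748]
force: [6.4, 2.2, -2.7]
finger_gap: 0.226
```

>>> step_arm(
  linear=[
    [1,0,1],
    [1,0,1],
    [1,0,1],
    [1.5,0,1.5],
    [1,0,1],
    [0,0,0],
  ],
  rotation=[
    [0,0,0],
    [0,0,0],
    [0,0,0],
    [0,0,0],
    [0,0,0],
    [0,0,0],
  ],
  jaw=[230,230,230,230,230,230],
)

```text
time: 24.95
ee_pos: [0.5512, 0.1121, 0.1159]
orientation: [-1.802, -1.73, -0.747]
force: [6.0, 0.8, -2.0]
finger_gap: 0.224
```

Run:
```python
from plan import *
where(54); s,M=tw(); h=np.load('home.npy'); print('pull mm',(h[:3]-s['ee_pos'])@EX*1e3)
from fit3 import *
im,P=snap("top","top9"); g=[.5515,.1510,-2.2]
for k,x in(("red",-.095),("green",-.097)): fit1("top",im,k,x,g,None,1.1); fit1("top",im,k,x,g,-.8,1.1)
cv2.imwrite('pics/c9.png',cv2.resize(im[170:280,210:320,::-1],(500,500),interpolation=cv2.INTER_CUBIC))
```

```text
gauge pt -0.8 -1.6 77.7
24.95 [0.5512 0.1121 0.1159] [[0.028, 0.707, 0.706], [0.999, -0.042, 0.002], [0.031, 0.706, -0.708]] F [ 5.97  0.76 -2.02] 0.2239169309991446 [ 0.69  0.61 -0.76  1.86 -0.51  0.87  0.33]
pull mm 0.0106237710140534
red gx -96.95 lat -3.78 blur 1.1 rms 3.9/73 [ 8.  0. 69.  0.]
red gx -96.81 lat -0.8 blur 1.1 rms 4.5/73 [13.  1. 67.  0.]
green gx -99.47 lat -2.80 blur 1.1 rms 1.9/39 [ 0. 13. 44.  1.]
green gx -99.02 lat -0.8 blur 1.1 rms 2.1/39 [ 0. 20. 37.  1.]
```

View pics/c9.png

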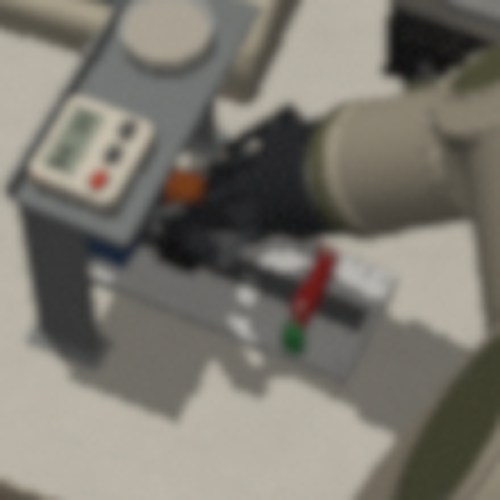

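Run:
```python
from fit3 import *
g=[.5515,.1510,-2.2]; L=lambda f:cv2.imread(f'pics/{f}.png')[...,::-1].copy()
T=np.mean([manip.read_camera("top")[0].astype(float) for _ in range(3)],0); S=np.mean([manip.read_camera("side")[0].astype(float) for _ in range(3)],0)
for b in(.9,1.1,1.3):
    r=fit1("top",T,"red",-.095,g,-1.5,b); q=fit1("top",T,"green",-.098,g,-1.5,b); print('top diff',r[0]-q[0])
for gg in(g,[.5515,.1537,-2.2]):
  d=(gg[1]-g[1])
  print('side now'); fitk("side",S,"red",-.094-d,gg,0,.4,276); fitk("side",S,"green",-.095-d,gg,.5,.4)
# raw shift of the visible red end between side3 (start) and now: column-averaged row edges
for n,im in(("start",L('side3')),("now",S)):
    c=chroma(im,'red')[225:262,276:281].mean(1); v=np.arange(225,262); h=c.max()/2; i=np.where(c>h)[0]; e=lambda a,b:v[a]+(h-c[a])/(c[b]-c[a])*(b-a)
    print(n,'rows',e(i[0]-1,i[0]),e(i[-1]+1,i[-1]))
o=lambda x:proj("side",np.array([[.5515+np.sin(np.radians(2.2))*x/1e3+.022,.151+x/1e3,.03]]))[0]
print('px per mm',(o(-97)-o(-87))/10)
```

```text
red gx -96.59 lat -1.5 blur 0.9 rms 4.3/74 [18.  0. 63.  0.]
green gx -99.30 lat -1.5 blur 0.9 rms 1.9/38 [ 0. 17. 37.  1.]
top diff 2.7109375
red gx -96.86 lat -1.5 blur 1.1 rms 4.3/74 [12.  0. 67.  0.]
green gx -99.30 lat -1.5 blur 1.1 rms 1.9/38 [ 0. 17. 39.  1.]
top diff 2.4453125
red gx -96.88 lat -1.5 blur 1.3 rms 4.4/74 [ 9.  0. 71.  0.]
green gx -99.30 lat -1.5 blur 1.3 rms 2.1/38 [ 0. 18. 42.  0.]
top diff 2.4296875
side now
side red gx -88.25 rms 5.4/87 [78.  0.  6.  0.]
side green gx -94.0 rms 5.6/52 [26. 23.  1.]
side now
side red gx -91.7 rms 5.6/87 [78.  0. 12.  0.]
side green gx -96.7 rms 5.4/52 [26. 24.  1.]
start rows 237.35456660849331 246.1295707472178
now rows 238.43620395218346 248.2169167803547
px per mm [0.01635387 0.16392071]
```

>>> step_arm(
  linear=[
    [-1.5,0,-1.5],
    [-1.5,0,-1.5],
    [-3.5,0,-3.5],
    [-3.5,0,-3.5],
    [-3.5,0,-3.5],
    [-3.5,0,-3.5],
    [-3.5,0,-3],
    [-3,0,-3.5],
  ],
  rotation=[
    [0,0,0],
    [0,0,0],
    [0,0,0],
    [0,0,0],
    [0,0,0],
    [0,0,0],
    [0,0,0],
    [0,0,0],
  ],
  jaw=[230,230,230,230,230,230,230,230],
)

```text
time: 26.1
ee_pos: [0.5498, 0.0792, 0.1159]
orientation: [-1.802, -1.73, -0.748]
force: [7.9, 3.6, -6.4]
finger_gap: 0.229
```

>>> step_arm(
  linear=[
    [-3.5,0,-3],
    [-3,0,-3.5],
    [-3.5,0,-3],
    [-3,0,-3.5],
    [-3.5,0,-3],
    [-3,0,-3.5],
    [-3.5,0,-3],
    [-3,0,-3.5],
  ],
  rotation=[
    [0,0,0],
    [0,0,0],
    [0,0,0],
    [0,0,0],
    [0,0,0],
    [0,0,0],
    [0,0,0],
    [0,0,0],
  ],
  jaw=[230,230,230,230,230,230,230,230],
)

```text
time: 26.9
ee_pos: [0.5484, 0.0428, 0.116]
orientation: [-1.801, -1.731, -0.748]
force: [11.0, 6.2, -9.2]
finger_gap: 0.231
```

>>> step_arm(
  linear=[
    [-1,0,-1],
    [-1,0,-1],
    [-1,0,-1],
    [-1,0,-1],
    [-0.5,0,-0.5],
    [-0.5,0,-0.5],
    [-0.5,0,-0.5],
    [0,0,0],
  ],
  rotation=[
    [0,0,0],
    [0,0,0],
    [0,0,0],
    [0,0,0],
    [0,0,0],
    [0,0,0],
    [0,0,0],
    [0,0,0],
  ],
  jaw=[230,230,230,230,230,230,230,230],
)

```text
time: 27.7
ee_pos: [0.5482, 0.0354, 0.1159]
orientation: [-1.801, -1.73, -0.748]
force: [9.9, 5.8, -6.7]
finger_gap: 0.222
```

Run:
```python
from plan import *
s,M=tw(); h=np.load('home.npy'); print('pull mm',(h[:3]-s['ee_pos'])@EX*1e3,s['force'],s['finger_gap'])
```

```text
pull mm 76.74210160388732 [ 9.86969577  5.82661862 -6.72684012] 0.2220250936027596
```

>>> step_arm(
  linear=[
    [0,0,0],
    [0,0,0],
    [0,0,0],
    [0,0,0],
    [0,0,0],
    [0,0,0],
    [0,0,0],
    [0,0,0],
  ],
  rotation=[
    [0,0,0],
    [0,0,0],
    [0,0,0],
    [0,0,0],
    [0,0,0],
    [0,0,0],
    [0,0,0],
    [0,0,0],
  ],
  jaw=[230,230,230,230,230,230,230,230],
)

```text
time: 28.5
ee_pos: [0.5481, 0.0354, 0.1159]
orientation: [-1.801, -1.73, -0.748]
force: [10.2, 6.3, -6.6]
finger_gap: 0.223
```

>>> step_arm(
  linear=[
    [0,0,0],
    [0,0,0],
    [0,0,0],
    [0,0,0],
    [0,0,0],
    [0.5,0,0.5],
    [1,0,1],
    [2,0,2],
  ],
  rotation=[
    [0,0,0],
    [0,0,0],
    [0,0,0],
    [0,0,0],
    [0,0,0],
    [0,0,0],
    [0,0,0],
    [0,0,0],
  ],
  jaw=[230,230,230,230,230,230,230,230],
)

```text
time: 29.3
ee_pos: [0.5483, 0.0401, 0.1159]
orientation: [-1.801, -1.73, -0.748]
force: [9.5, 5.5, -6.1]
finger_gap: 0.226
```

>>> step_arm(
  linear=[
    [2,0,2],
    [2,0,2],
    [3.5,0,3.5],
    [3.5,0,3.5],
    [3.5,0,3.5],
    [3.5,0,3.5],
    [3.5,0,3.5],
    [3.5,0,3.5],
  ],
  rotation=[
    [0,0,0],
    [0,0,0],
    [0,0,0],
    [0,0,0],
    [0,0,0],
    [0,0,0],
    [0,0,0],
    [0,0,0],
  ],
  jaw=[230,230,230,230,230,230,230,230],
)

```text
time: 30.1
ee_pos: [0.5497, 0.0754, 0.1159]
orientation: [-1.802, -1.73, -0.748]
force: [8.2, 3.0, -4.7]
finger_gap: 0.222
```

>>> step_arm(
  linear=[
    [3.5,0,3.5],
    [3.5,0,3.5],
    [3.5,0,3.5],
    [3.5,0,3.5],
    [3.5,0,3.5],
    [3,0,3],
    [1,0,1],
    [1,0,1],
  ],
  rotation=[
    [0,0,0],
    [0,0,0],
    [0,0,0],
    [0,0,0],
    [0,0,0],
    [0,0,0],
    [0,0,0],
    [0,0,0],
  ],
  jaw=[230,230,230,230,230,230,230,230],
)

```text
time: 30.9
ee_pos: [0.551, 0.1067, 0.1159]
orientation: [-1.802, -1.73, -0.748]
force: [6.3, 2.3, -2.3]
finger_gap: 0.228
```

>>> step_arm(
  linear=[
    [1,0,1],
    [1,0,1],
    [1,0,1],
    [1,0,1],
    [0.5,0,0.5],
    [0,0,0],
  ],
  rotation=[
    [0,0,0],
    [0,0,0],
    [0,0,0],
    [0,0,0],
    [0,0,0],
    [0,0,0],
  ],
  jaw=[230,230,230,230,230,230],
)

```text
time: 31.5
ee_pos: [0.5512, 0.1122, 0.1159]
orientation: [-1.803, -1.73, -0.747]
force: [3.4, -3.4, 0.7]
finger_gap: 0.229
```

Run:
```python
from plan import *
s,M=tw(); h=np.load('home.npy'); print('pull mm',(h[:3]-s['ee_pos'])@EX*1e3,s['force'],s['finger_gap'])
from fit3 import *
g=[.5515,.1510,-2.2]
T=np.mean([manip.read_camera("top")[0].astype(float) for _ in range(3)],0); cv2.imwrite('pics/top10.png',T[...,::-1].astype(np.uint8))
r=fit1("top",T,"red",-.097,g,-1.5,1.1); q=fit1("top",T,"green",-.098,g,-1.5,1.1); print('top diff',r[0]-q[0])
T=Rt(45,YAW)
```

```text
pull mm -0.13740340689758943 [ 3.43149935 -3.36224625  0.72291373] 0.2287523975419086
red gx -98.77 lat -1.5 blur 1.1 rms 4.7/75 [12.  0. 66.  0.]
green gx -99.30 lat -1.5 blur 1.1 rms 2.0/38 [ 0. 18. 39.  1.]
top diff 0.53125
```

>>> step_arm(
  linear=[
    [0,0,0],
    [0,0,0],
    [0,0,0],
    [0,0,0],
    [0,0,0],
    [-3.5,0,-3.5],
    [-7,0,-7],
    [-7,0,-7],
  ],
  rotation=[
    [0,0,0],
    [0,0,0],
    [0,0,0],
    [0,0,0],
    [0,0,0],
    [0,0,0],
    [0,0,0],
    [0,0,0],
  ],
  jaw=[210,190,160,120,120,120,120,120],
)

```text
time: 32.45
ee_pos: [0.5493, 0.0874, 0.1156]
orientation: [-1.801, -1.73, -0.745]
force: [0.1, -0.6, 0.0]
finger_gap: 0.535
```

>>> step_arm(
  linear=[
    [-7,0,-10],
    [-7,0,-12],
    [-6,0,-20],
    [-6,0,-20],
    [-6,0,-20],
    [-6,0,-20],
    [-4,0,-15],
    [0,0,0],
  ],
  rotation=[
    [0,0,0],
    [0,0,0],
    [0,0,0],
    [0,0,0],
    [0,0,0],
    [0,0,0],
    [0,0,0],
    [0,0,0],
  ],
  jaw=[120,120,120,120,120,120,120,120],
)

```text
time: 33.25
ee_pos: [0.5455, -0.027, 0.1697]
orientation: [-1.806, -1.729, -0.748]
force: [-0.8, 0.0, -1.2]
finger_gap: 0.535
```

Run:
```python
from plan import *
from fit3 import *
where(54); g=[.5515,.1510,-2.2]
im,P=snap("top","top11"); r=fit1("top",im,"red",-.097,g,-1.5,1.1); q=fit1("top",im,"green",-.098,g,-1.5,1.1); print('top diff',r[0]-q[0])
fit1("top",im,"orange",0,g,-.8,1.1); i2,_=snap("side","side11")
f=lambda a,c:cv2.resize(a[...,::-1],(400,400),interpolation=c)
cv2.imwrite('pics/c11.png',np.hstack([f(im[170:270,220:320],2),f(i2[140:360,150:370],2)]))
```

```text
gauge pt -140.1 -1.3 131.4
33.25 [ 0.5455 -0.027   0.1697] [[0.03, 0.708, 0.705], [0.999, -0.044, 0.002], [0.033, 0.704, -0.709]] F [-0.78  0.04 -1.22] 0.5348070600340807 [ 0.87  0.55 -0.7   1.76 -0.47  1.14  0.42]
red gx -98.72 lat -1.5 blur 1.1 rms 6.9/122 [ 12.   0. 109.   0.]
green gx -99.10 lat -1.5 blur 1.1 rms 2.6/62 [ 0. 12. 66.  1.]
top diff 0.37890625
orange gx -4.19 lat -0.8 blur 1.1 rms 2.3/21 [ 0. 11. 14.  0.]
```

Run:
```python
from seg import *
P=cloud("side",np.load('pics/side11.npy')); Q=P[box(P,.44,.6,-.33,-.16,.012,.25)]
for z in(.1,.2): q=Q[abs(Q[:,2]-z)<.006]; print(z,q.min(0).round(3),q.max(0).round(3))
print(manip.job_done())
```

```text
0.1 [ 0.492 -0.265  0.094] [ 0.542 -0.235  0.106]
0.2 [ 0.498 -0.257  0.194] [ 0.537 -0.217  0.206]
the job is handed in; nothing more can be done
None
```

The job is done and handed in after about 33 s of robot time; no verdict came back.

- **Flask:** it stands upright near the middle of the blue mat. The last depth check found it in the same place as when I released it.
- **Red bar pushed home:** I pushed it against the slide block until the force rose to about 13 N with almost no further movement.
- **First pull:** the slide came out 74.7 mm, and after I eased it home the top camera showed the bar about 2 mm short of the green block.
- **Second pull:** I pulled to 76.7 mm, held for over a second, and eased the slide home. The hand came back to its starting reading within 0.15 mm before I let go.
- **Final line position:** with the arm clear, the top camera puts the white line about 0.4 mm short of the middle of the green block. I trust that to about 1 mm.

**Checks that disagreed or were missing:**
- **Side camera:** its view of the bar was partly blocked by the moved flask and was too coarse to confirm the result; its partial fit left the bar about 5 mm short after the first pull. I relied on the top camera.
- **First distance estimate:** measuring with the bar at home had suggested a 78.8 mm pull. I did not use it because the bar was in shadow there.
- **Last picture:** the viewer's limit was reached, so I checked the end state only from measured numbers. I did not measure the petri dish, bottle or tube stand again at the end; nothing in the force readings suggested I touched them.

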